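# Stock the caddy with the filling and sanding kit

### The arm

A 6-joint arm with a two-finger parallel gripper is mounted at the origin on the work surface; the furniture and walls round the work are solid. World frame = base frame: x ahead of the robot, y to its left, z up, the work surface at z = 0. Lengths are in m, angles in rad, forces in N, time in s.
With the tool pointing down it reaches from about 0.375 to 0.9 m from the base axis. Payload 3.1 kg.
Tool frame: the origin (TCP) lies on the centre line of the jaws, within the pads' length; the fingertips stand 25 mm ahead of it and the grasp point (between the pads) lies 6 mm ahead of it (manip.tips_ahead is the distance from the TCP to the fingertips, in m); z points along the fingers, y is the direction in which the jaws open and shut (so a half turn about z gives the same grasp; the last joint's range is limited). The gripper opens to 85 mm and grips with 20 to 120 N. Pads are 22 mm wide; open, the fingers measure 114 mm over their backs; the gripper's body (76 mm by 85 mm) begins 54 mm behind the grasp point. The pads swing forward as they close: fully open they stand 13 mm farther back than shut.
Start: joints at [-1.456, 0.527, 1.433, -0, 1.181, -0.178], TCP at [0.181, -0.598, 0.256] pointing down, gripper open.
Joint ranges: [-3.08, 3.08], [-0.75, 2.2], [0.22, 2.44], [-1.43, 4.57], [0, 2.65], [-2.85, 2.85]. Speed limits (rad/s): [2.79, 2.79, 3.14, 3.14, 3.14, 3.14].

### API

Orientations are given as a unit quaternion [x, y, z, w].
In Python, from station import manip gives the robot as it stands.
- The arm moves only by the tool play_rows, never from a script. Its argument "steps" is a list that holds one entry, the list of rows, each a list of 6 numbers: the shift along the tool's x, y, z in m, then the turn, a rotation vector about the tool's x, y, z in degrees. In form: [[[x, y, z, rx, ry, rz], ...]]. A call has 1 to 10 rows; each row shifts and turns the commanded pose from where the row before left it, along the tool's axes as they then stand; what a row does not reach is not made up. A row lasts 1/8 s, in which the tool goes at most 62.5 mm and 10.7 degrees, less where a joint would pass 70% of its speed; a pose out of reach is approached as far as the arm can. A call is refused whole if a number of a shift passes 0.0625 or a number of a turn 10.7, either way. A call with a gripper value outside its range is refused whole. "fingers" is the opening, from 0 (shut) to 1 (fully open), set as the call begins (left out, the last holds). The fingers move at their own pace and stop on an object; "squeeze" is the grip in N (left out, the last holds). Time passes only in rows, so rows that do not move let the fingers close. It gives the time, the measured TCP pose, the force and the opening at its end, in the units of the state.
- manip.sense(): the state, without advancing time (a new reading comes with each control period).
- manip.snapshot(name): name is "side" or "top" or "wrist"; returns a dict with "img" (480x640x3 uint8, red, green, blue), "K" (3x3 intrinsics, pixels), "world_from_camera" (4x4, takes a point from camera to world coordinates). Camera axes: x right, y down, z forward; pixel columns grow to the right and rows downward; lengths in m; the calibration is good to about 2 mm. A picture is of the moment at which its call begins. There is no depth.
- manip.sign_off(): hands the job in, once; it reports no verdict.
Trained networks look in a picture, given as the dict that the camera call returned (one of the last four; its "shot" number tells which), for a name from the list of things; names that differ only in an ending like _2 or _b are one class to them, and where a whole thing is asked for, a point or a joint stands for the part that bears it (a point fixed in the world has none). Each returns a list of dicts, best first, with "score" (0 to 1); they miss things now and then, are a little off and sometimes report something else, mostly with a low value. They report only what shows in the picture. A call takes as long as a camera call.
- manip.regions_of(label, picture): "pixels" (480x640 bool, what is visible of it) and "rect" ([left, top, right, bottom] in pixels, round what is visible of it).
- manip.pinpoint(label, picture): "point" ([column, row] in pixels: a listed point, or the origin of a listed thing).
The state is a dict: "t": time; "q": joint angles; "qd": joint speeds; "tau": joint torques, N m; "tcp_pos": TCP position; "tool_rot": TCP orientation; "force": force on the tool from outside, world axes, zero at the start; "ft_torque": the same for the moment, N m; "finger_gap": opening from 0.0 (shut) to 1.0 (fully open).
Only numpy, scipy, OpenCV 4.12 (cv2) and the standard library are available. Lean on these libraries where they do the work, as an engineer would, in place of code of your own. Each camera call takes 0.05 s, during which the arm holds its last target.

### The job

Gather the filling and sanding kit into the plywood caddy: the solid black sanding block flat in the yellow bin with the grey-white foam pad then laid flat on the middle of it, the grey putty pot upright in the blue bin, and the red-handled scraper flat in the red bin. Leave the look-alikes where they are: the hollow black tray, the wood block and the black can cap do not belong to the kit.

Things in the scene. Friction and masses are not known exactly. Their poses are not given: they have to be found in the camera images.
- sand_block: solid black sanding block, flat top, 60 (x) x 78 (y) x 23 (z) mm, 55 to 115 g; origin: centre of its underside; grasp across x
- foam_pad: thin grey-white mottled foam pad, rigid, 50 (x) x 66 (y) x 12 (z) mm, 20 to 45 g; origin: centre of its underside; grasp across x
- putty_pot: round mid-grey putty pot, black inside with a blob of turquoise putty, 62 mm diameter, 49 mm high, 60 to 130 g; origin: centre of its underside, z up
- scraper: small scraper lying flat, 92 (x) x 19 (y) x 10 (z) mm: red handle at -x, 44 mm long, 16 mm wide, 10 mm high, grasped across y; thin steel blade at +x, 4 mm high; 25 to 50 g; origin: centre of the outline, at the underside
- black_tray: look-alike, to be left alone: black moulded tray with a hollow top and chamfered corners, 50 (x) x 82 (y) x 22 (z) mm; origin: centre of its underside
- wood_block: look-alike, to be left alone: pale wood block, 48 (x) x 65 (y) x 42 (z) mm; origin: centre of its underside
- can_cap: look-alike, to be left alone: round black can cap with closed top and a small pale disc on it, 59 mm diameter, 47 mm high; origin: centre of its underside
- bin_red: red plastic bin, one of three fixed side by side (order varies) in a low fixed plywood caddy, 140 x 314 mm, rim 16 mm high. Bin outside 118 (x) x 98 (y) x 15 mm, inside 112 x 92 mm, floor and walls 3 mm. Origin: centre of its underside, 6 mm above the table (so inner floor 9, rim 21 mm above the table). x: long side, across the caddy; the bins stand in a row along y, 100 mm apart
- bin_yellow: yellow plastic bin, one of three fixed side by side (order varies) in a low fixed plywood caddy, 140 x 314 mm, rim 16 mm high. Bin outside 118 (x) x 98 (y) x 15 mm, inside 112 x 92 mm, floor and walls 3 mm. Origin: centre of its underside, 6 mm above the table (so inner floor 9, rim 21 mm above the table). x: long side, across the caddy; the bins stand in a row along y, 100 mm apart
- bin_blue: blue plastic bin, one of three fixed side by side (order varies) in a low fixed plywood caddy, 140 x 314 mm, rim 16 mm high. Bin outside 118 (x) x 98 (y) x 15 mm, inside 112 x 92 mm, floor and walls 3 mm. Origin: centre of its underside, 6 mm above the table (so inner floor 9, rim 21 mm above the table). x: long side, across the caddy; the bins stand in a row along y, 100 mm apart

How it is judged:
By the outcome, as a careful person would: the job done as asked, in the order asked, and still so for the second after the job is handed in, with the robot touching nothing.
It also fails if it takes over 128 s, if anything falls off the work surface, if the arm or the gripper's body presses on something with over 40 N, if the wrist force passes 120 N, or if a joint passes its speed limit or range.

## Working session

There is one attempt and no reset: what is moved stays moved. The work goes in short steps, Python scripts to look and compute and a tool call to move; the robot and the scene stay as the last step left them, time stands still between calls to the robot, and variables do not carry over. Pictures are saved under pics/ and viewed, and the job is handed in when it is done.

Besides the shell and the picture viewer there is one more tool, called after "Call:" as name(argument=value, ...) on one line, values as JSON. play_rows: Moves the arm, as the interface text tells. Its arguments: {"type":"object","properties":{"steps":{"type":"array"},"fingers":{"type":"number"},"squeeze":{"type":"number"}},"required":["steps"]}

```bash
mkdir -p pics; ls
cat > h.py <<'E'
import numpy as np, cv2
from station import manip
def save(n,img): cv2.imwrite(f'pics/{n}.png', cv2.cvtColor(img,cv2.COLOR_RGB2BGR))
def ray(p,uv,z):
    K=p['K'];T=p['world_from_camera'];d=T[:3,:3]@np.linalg.solve(K,[uv[0],uv[1],1.]);o=T[:3,3]
    return o+d*(z-o[2])/d[2]
def proj(p,X):
    T=np.linalg.inv(p['world_from_camera']);c=T[:3,:3]@np.asarray(X)+T[:3,3];u=p['K']@c;return u[:2]/u[2]
E
python3 - <<'E'
from h import *
np.set_printoptions(precision=4,suppress=True)
for n in ['top','side','wrist']:
    p=manip.snapshot(n);save(n+'0',p['img']);print(n,p['world_from_camera'])
    if n=='top':
        for l in 'sand_block foam_pad putty_pot scraper black_tray wood_block can_cap bin_red bin_yellow bin_blue'.split():
            r=manip.pinpoint(l,p);g=manip.regions_of(l,p)
            print(l,[(np.round(x['point']),round(x['score'],2),ray(p,x['point'],0.006 if 'bin' in l else 0)[:2]) for x in r[:2]],[(np.round(x['rect']),round(x['score'],2)) for x in g[:2]])
print(manip.sense())
E
```

```text
pics
top [[-0.0044 -0.9954  0.0957  0.4283]
 [-0.9995  0.0074  0.0307  0.0465]
 [-0.0312 -0.0956 -0.9949  1.0073]
 [ 0.      0.      0.      1.    ]]
sand_block [(array([166., 236.]), 0.67, array([0.5393, 0.4482]))] [(array([149., 227., 184., 247.]), 0.79)]
foam_pad [(array([248., 187.]), 0.89, array([0.6552, 0.2522])), (array([498., 289.]), 0.3, array([ 0.4134, -0.3245]))] [(array([235., 181., 263., 196.]), 0.73), (array([429., 232., 495., 298.]), 0.28)]
putty_pot [(array([385., 214.]), 0.87, array([ 0.5885, -0.0702]))] [(array([370., 197., 400., 226.]), 0.85), (array([284., 169., 301., 205.]), 0.63)]
scraper [(array([293., 189.]), 0.47, array([0.6506, 0.1466]))] [(array([284., 168., 300., 205.]), 0.55)]
black_tray [(array([345., 270.]), 0.82, array([0.4588, 0.0255]))] [(array([369., 197., 398., 224.]), 0.62)]
wood_block [(array([208., 210.]), 0.56, array([0.6005, 0.3468]))] [(array([430., 234., 496., 302.]), 0.74)]
can_cap [(array([323., 219.]), 0.89, array([0.5772, 0.076 ]))] [(array([311., 204., 335., 235.]), 0.88), (array([470., 256., 534., 321.]), 0.27)]
bin_red [(array([420., 
[... 399 characters left out ...]
0.1724  0.6374 -0.751   1.0111]
 [ 0.0068 -0.7616 -0.648   0.8801]
 [ 0.      0.      0.      1.    ]]
wrist [[ 0.2887 -0.9045 -0.3138  0.2615]
 [-0.9574 -0.2722 -0.0959 -0.5733]
 [ 0.0013  0.3282 -0.9446  0.3737]
 [ 0.      0.      0.      1.    ]]
{'t': 1.15, 'q': array([-1.4555,  0.5275,  1.4327,  0.    ,  1.1814, -0.1785]), 'qd': array([ 0.001 , -0.0006,  0.001 , -0.0007, -0.0001,  0.0015]), 'tau': array([  0.0014, -44.2332, -17.8421,  -0.0002,   0.0009,  -0.    ]), 'tcp_pos': array([ 0.181 , -0.5982,  0.2563]), 'tool_rot': array([0.9892, 0.1464, 0.    , 0.    ]), 'force': array([-1.0999,  0.447 ,  0.1456]), 'ft_torque': array([-0.0286, -0.0371, -0.0289]), 'finger_gap': 0.99909891251539}
```

View pics/top0.png

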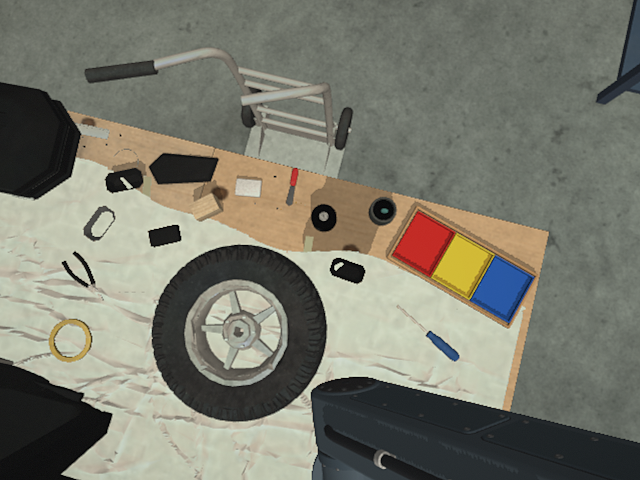

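View pics/side0.png

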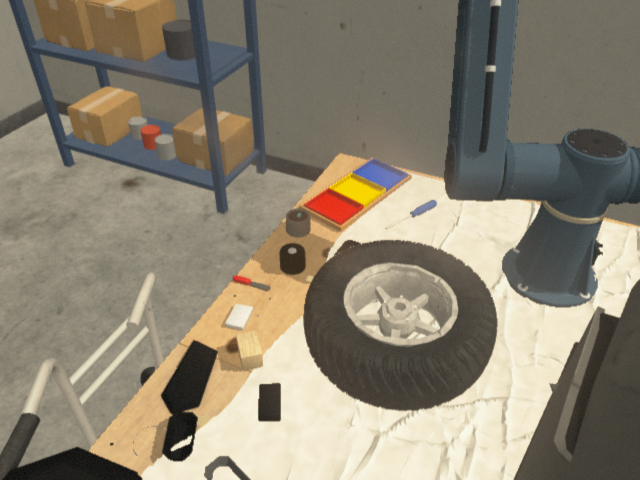

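Run:
```python
import cv2
a=cv2.imread('pics/top0.png')
cv2.imwrite('pics/top0z.png',cv2.resize(a[160:290,140:410],(800,385),interpolation=cv2.INTER_CUBIC))
a=cv2.imread('pics/side0.png')
cv2.imwrite('pics/side0z.png',cv2.resize(a[100:400,100:500],(800,600),interpolation=cv2.INTER_CUBIC))
```

```text
(no output)
```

View pics/top0z.png

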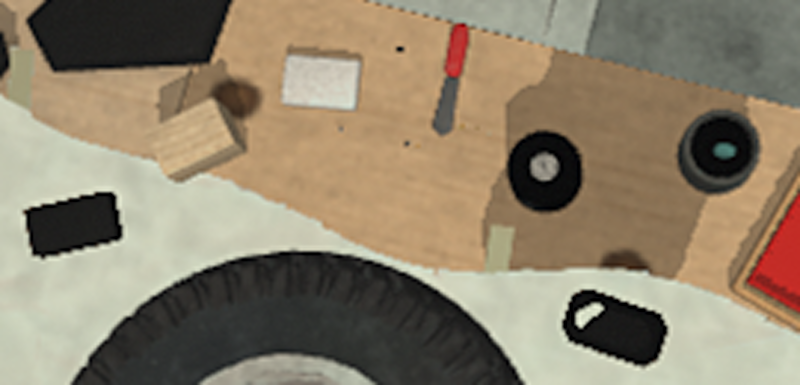

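The top view shows the caddy with red (420,244), yellow (462,267) and blue (498,288). The block is at (166,236), the foam at (248,187), the scraper at (293,187) and the pot at (383,211). The can cap (323,218), hollow tray (347,270) and wood block (208,206) stay where they are. A wheel at (240,333) is an obstacle.

```bash
cat >> h.py <<'E'
def planerect(p,mask,z):
    cs,_=cv2.findContours(mask.astype(np.uint8),cv2.RETR_EXTERNAL,cv2.CHAIN_APPROX_NONE)
    c=max(cs,key=cv2.contourArea)[:,0]
    W=np.array([ray(p,u,z)[:2] for u in c]).astype(np.float32)*1000
    (cx,cy),(w,h),a=cv2.minAreaRect(W)
    if w<h: w,h,a=h,w,a+90
    return np.round([cx,cy,w,h,(a+90)%180-90],1)   # centre mm, long, short, angle of long axis deg
from scipy.spatial.transform import Rotation as R
def plan(tgt,yaw=None,start=None):
    """tool-down rows. yaw = world angle (deg) of tool y axis (mod 180)"""
    s=manip.sense(); p=s['tcp_pos'].copy(); r=R.from_quat(s['tool_rot'])
    tgt=np.array(tgt,float)
    y0=r.as_matrix()[:,1]; cur=np.degrees(np.arctan2(y0[1],y0[0]))
    if yaw is None: rt=R.from_matrix(np.column_stack([np.cross(v:=np.array([np.cos(np.radians(cur)),np.sin(np.radians(cur)),0]),[0,0,-1]),v,[0,0,-1]]))
    else:
        d=(yaw-cur+90)%180-90; t=np.radians(cur+d); v=np.array([np.cos(t),np.sin(t),0])
        rt=R.from_matrix(np.column_stack([np.cross(v,[0,0,-1]),v,[0,0,-1]]))
    n=int(max(1,np.ceil(np.linalg.norm(tgt-p)/0.055),np.ceil(np.degrees((r.inv()*rt).magnitude())/9)))
    rows=[]
    for k in range(n,0,-1):
        d=r.inv().apply(tgt-p)/k; w=np.degrees((r.inv()*rt).as_rotvec())/k
        d=np.round(d,3); w=np.round(w,1)
        rows.append([float(x)+0 for x in list(d)+list(w)])
        p=p+r.apply(d); r=r*R.from_rotvec(np.radians(w))
    print('t',s['t'],'from',np.round(s['tcp_pos'],4),'yaw',round(cur,1),'F',np.round(s['force'],1),'gap',round(s['finger_gap'],3)); 
    for i in range(0,len(rows),10): print(len(rows[i:i+10]),str([rows[i:i+10]]).replace(' ',''))
E
python3 - <<'E'
from h import *
p=manip.snapshot('top');im=p['img'];hsv=cv2.cvtColor(im,cv2.COLOR_RGB2HSV).astype(int)
H,S,V=hsv[...,0],hsv[...,1],hsv[...,2]
def box(m,l,t,r,b):
    o=np.zeros_like(m);o[t:b,l:r]=m[t:b,l:r];return o
strong=(S>150)&(V>90)
bm=box(strong,385,200,540,330)
bm2=cv2.morphologyEx(bm.astype(np.uint8),cv2.MORPH_CLOSE,np.ones((7,7)))
print('caddy bins',planerect(p,bm2,.021))
for n,m in dict(red=(H<8)|(H>172),yel=(H>20)&(H<35),blu=(H>100)&(H<130)).items(): print(n,planerect(p,bm&m,.015))
print('block',planerect(p,box(V<60,140,220,190,255),.020))
print('foam',planerect(p,box((S<45)&(V>150),228,172,266,204),.011))
print('redh',planerect(p,box((S>130)&((H<8)|(H>172)),280,160,305,200),.009))
print('pot',planerect(p,manip.regions_of('putty_pot',p)[0]['pixels'],.049))
E
```

```text
caddy bins [ 464.8 -240.1  300.6  120.1   59.1]
red [ 517.1 -154.7  120.9   99.5  -31. ]
yel [ 465.6 -241.1  120.3   99.5  -30.9]
blu [ 413.8 -326.7  117.5   98.5  -31. ]
block [539.9 443.2  71.3  39.4 -77.4]
foam [652.5 251.   59.2  40.3  85.2]
redh [677.8 143.4  42.2  13.9 -11.1]
pot [588.2 -59.1  65.5  60.   -0.8]
```

View pics/wrist0.png

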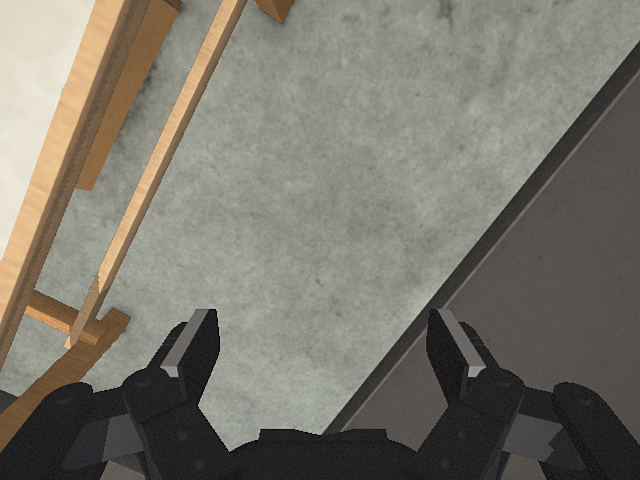

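View pics/side0z.png

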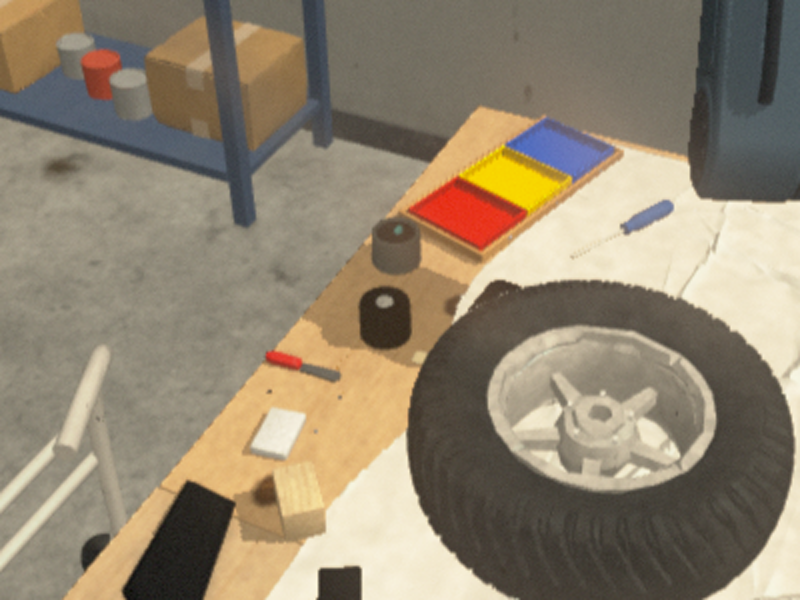

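Run:
```python
from h import *
p=manip.snapshot('top');im=p['img'];print(p['K'])
a=cv2.resize(im[150:270,80:230],(750,600),interpolation=cv2.INTER_CUBIC);save('z1',a)
V=im.max(2);m=np.zeros((480,640),bool);m[160:200,98:146]=V[160:200,98:146]<50;print('obj124',planerect(p,m,.02))
m=np.zeros((480,640),bool);m[252:290,325:370]=V[252:290,325:370]<50;print('obj347',planerect(p,m,.02))
p=manip.snapshot('side');im=p['img'];save('z2',cv2.resize(im[330:480,130:330],(800,600),interpolation=cv2.INTER_CUBIC))
V=im.max(2);m=np.zeros((480,640),bool);m[375:425,250:290]=V[375:425,250:290]<60;print('block side',planerect(p,m,.02))
```

```text
[[433.17222099   0.         322.0560224 ]
 [  0.         433.17222099 241.13203922]
 [  0.           0.           1.        ]]
obj124 [671.9 544.   87.1  46.6 -79.2]
obj347 [457.1  20.6  76.   41.6  70.8]
block side [538.5 450.   72.8  35.  -75.5]
```

View pics/z1.png

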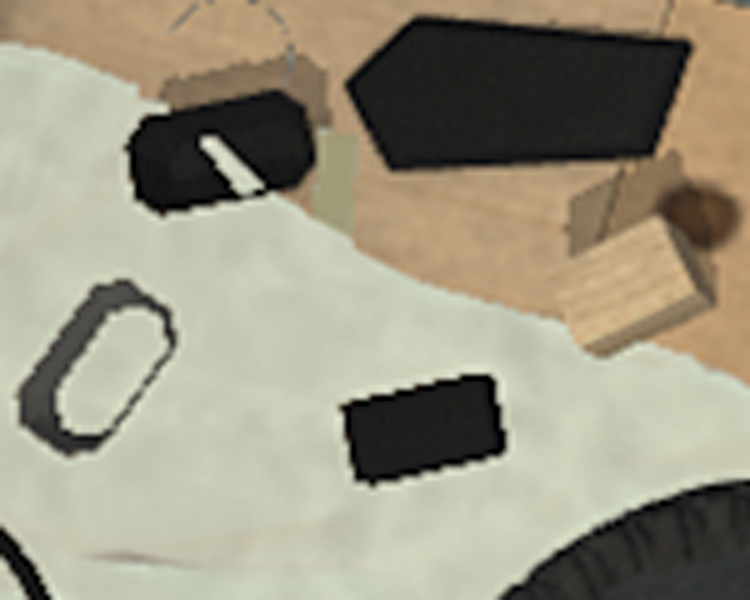

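View pics/z2.png

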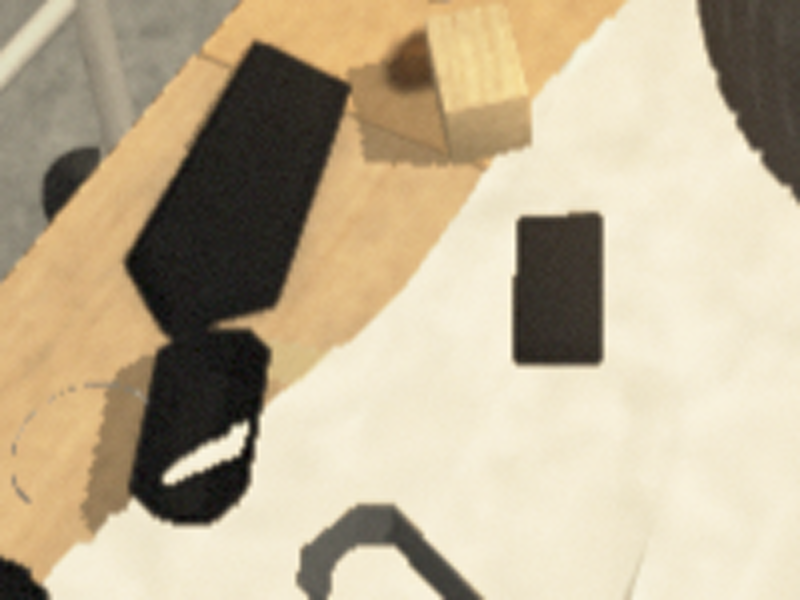

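Run:
```python
from h import *
plan([.52,-.15,.32],-40)
```

```text
t 1.35 from [ 0.181  -0.5982  0.2563] yaw -73.2 F [-0.3  0.1 -0.6] gap 1.003
10 [[[0.041,-0.03,-0.006,0.0,0.0,-3.0],[0.043,-0.028,-0.006,0.0,0.0,-3.0],[0.044,-0.026,-0.006,0.0,0.0,-3.0],[0.046,-0.023,-0.006,0.0,0.0,-3.0],[0.047,-0.021,-0.006,0.0,0.0,-3.0],[0.048,-0.018,-0.006,0.0,0.0,-3.0],[0.048,-0.016,-0.006,0.0,0.0,-3.0],[0.049,-0.013,-0.005,0.0,0.0,-3.0],[0.05,-0.011,-0.006,0.0,0.0,-3.1],[0.05,-0.008,-0.005,0.0,0.0,-3.0]]]
1 [[[0.051,-0.005,-0.006,0.0,0.0,-3.1]]]
```

Call:
play_rows(steps=[[[0.041,-0.03,-0.006,0,0,-3],[0.043,-0.028,-0.006,0,0,-3],[0.044,-0.026,-0.006,0,0,-3],[0.046,-0.023,-0.006,0,0,-3],[0.047,-0.021,-0.006,0,0,-3],[0.048,-0.018,-0.006,0,0,-3],[0.048,-0.016,-0.006,0,0,-3],[0.049,-0.013,-0.005,0,0,-3],[0.05,-0.011,-0.006,0,0,-3],[0.05,-0.008,-0.005,0,0,-3]]])

```text
t: 2.6
tcp_pos: [0.4898, -0.1896, 0.3148]
tool_rot: [0.917, 0.398, 0.0, 0.0]
force: [-0.1, -1.1, -0.0]
finger_gap: 1.0
```

Run:
```python
from h import *
p=manip.snapshot('wrist');save('w1',p['img'])
plan([.58,.25,.30],13)
```

```text
t 2.65 from [ 0.4929 -0.1849  0.3156] yaw -42.8 F [2.3 2.5 1. ] gap 1.003
9 [[[0.042,-0.026,0.002,0.0,0.0,-6.2],[0.045,-0.021,0.002,0.0,0.0,-6.2],[0.046,-0.016,0.002,0.0,0.0,-6.2],[0.048,-0.011,0.002,0.0,0.0,-6.2],[0.049,-0.006,0.002,0.1,0.0,-6.2],[0.049,0.0,0.002,0.1,-0.1,-6.2],[0.049,0.005,0.002,0.0,0.0,-6.2],[0.048,0.01,0.002,0.1,-0.1,-6.2],[0.047,0.016,0.001,0.0,0.0,-6.2]]]
```

View pics/w1.png

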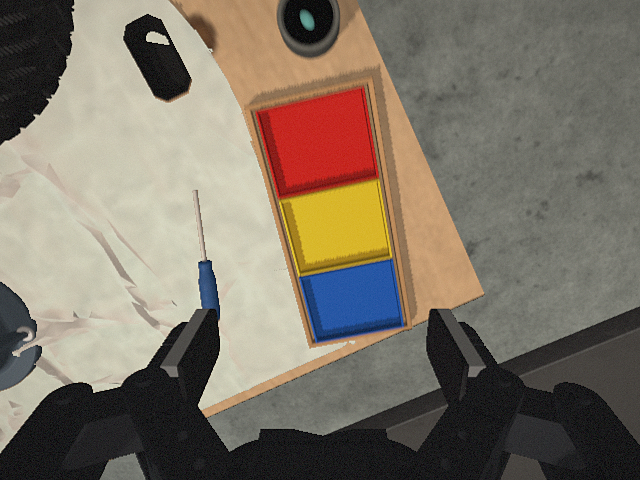

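The wrist view confirms the caddy order: red (315,140), yellow (337,228), blue (355,300). The pot is at (308,20) and the hollow tray at (157,57). Moving on to the foam and block area.

Call:
play_rows(steps=[[[0.042,-0.026,0.002,0,0,-6.2],[0.045,-0.021,0.002,0,0,-6.2],[0.046,-0.016,0.002,0,0,-6.2],[0.048,-0.011,0.002,0,0,-6.2],[0.049,-0.006,0.002,0,0,-6.2],[0.049,0,0.002,0,0,-6.2],[0.049,0.005,0.002,0,0,-6.2],[0.048,0.01,0.002,0,0,-6.2],[0.047,0.016,0.001,0,0,-6.2],[0,0,0,0,0,0]]])

```text
t: 3.9
tcp_pos: [0.5794, 0.2461, 0.2969]
tool_rot: [0.623, 0.782, 0.001, -0.0]
force: [0.1, -0.2, 0.5]
finger_gap: 1.002
```

Run:
```python
from h import *
p=manip.snapshot('wrist');save('w2',p['img'])
for l in ['sand_block','foam_pad','scraper','black_tray','wood_block']:
    print(l,[(np.round(x['point']),round(x['score'],2),np.round(ray(p,x['point'],0)[:2],4)) for x in manip.pinpoint(l,p)[:2]],[(x['rect'],round(x['score'],2)) for x in manip.regions_of(l,p)[:2]])
print(manip.sense()['tcp_pos'])
```

```text
sand_block [] [([307.7, 0.0, 353.8, 20.6], 0.56)]
foam_pad [(array([384., 194.]), 0.72, array([0.6496, 0.2534]))] [([360.8, 167.6, 412.0, 223.5], 0.83)]
scraper [(array([365., 276.]), 0.79, array([0.6548, 0.1481]))] [([330.9, 258.3, 398.4, 295.2], 0.86)]
black_tray [(array([195., 333.]), 0.52, array([0.4586, 0.018 ])), (array([222., 441.]), 0.47, array([ 0.5175, -0.1614]))] [([180.4, 315.2, 191.3, 321.7], 0.4)]
wood_block [(array([366.,  99.]), 0.85, array([0.6034, 0.3475]))] [([345.7, 59.0, 396.5, 135.4], 0.95)]
[0.57929794 0.24240692 0.29747496]
```

View pics/w2.png

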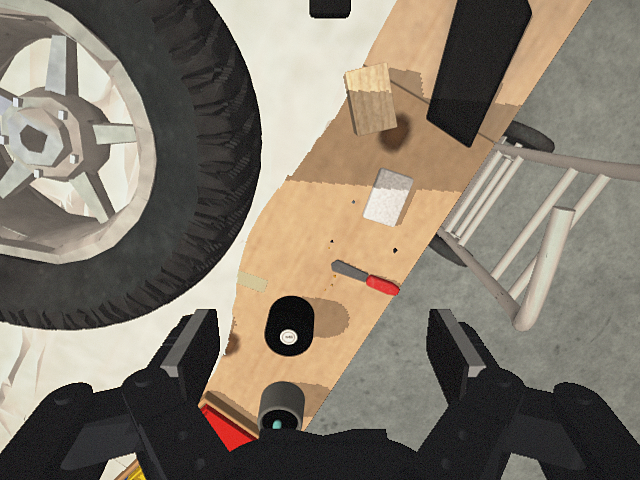

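Foam is at (388,196), scraper at (365,277), can cap at (289,325) and wood block at (370,100). The black block is just at the top edge (330,8). Next, hovering over the block.

Run:
```python
from h import *
p=manip.snapshot('wrist')
g=manip.regions_of('foam_pad',p)
print(planerect(p,g[0]['pixels'],.012))
im=p['img'];hsv=cv2.cvtColor(im,cv2.COLOR_RGB2HSV).astype(int);m=np.zeros((480,640),bool);m[160:235,350:425]=((hsv[...,1]<50)&(hsv[...,2]>120))[160:235,350:425]
print(planerect(p,m,.012)); print(planerect(p,manip.regions_of('scraper',p)[0]['pixels'],.005))
save('z3',cv2.resize(im[150:310,310:430],(600,800)[:2] if 0 else (450,600),interpolation=cv2.INTER_CUBIC))
plan([.54,.43,.28],13)
```

```text
[651.6 252.   59.8  40.7  84.5]
[651.7 252.2  59.5  40.7  84.3]
[655.4 147.4  92.1  17.5 -11.2]
t 4.6 from [0.5793 0.2428 0.2974] yaw 12.6 F [-0.3 -0.5  0.6] gap 1.0
4 [[[0.048,0.001,0.004,0.0,0.0,-0.1],[0.048,0.001,0.004,0.0,0.0,-0.1],[0.048,0.0,0.005,0.0,0.0,-0.1],[0.047,0.001,0.004,0.0,0.0,-0.1]]]
```

View pics/z3.png

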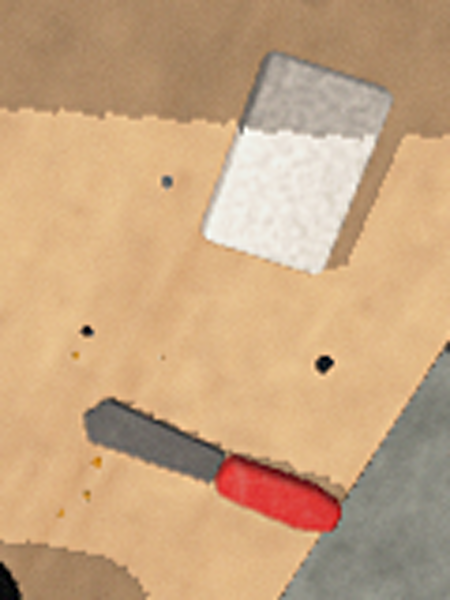

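Call:
play_rows(steps=[[[0.048,0.001,0.004,0,0,0],[0.048,0.001,0.004,0,0,0],[0.048,0,0.005,0,0,0],[0.047,0.001,0.004,0,0,0],[0,0,0,0,0,0]]])

```text
t: 5.22
tcp_pos: [0.5387, 0.4333, 0.2795]
tool_rot: [0.623, 0.782, -0.0, -0.0]
force: [-0.8, -0.3, -0.4]
finger_gap: 1.003
```

Run:
```python
from h import *
p=manip.snapshot('wrist');save('w3',p['img'])
for l in ['sand_block','black_tray']:
    print(l,[(np.round(x['point']),round(x['score'],2),np.round(ray(p,x['point'],0)[:2],4)) for x in manip.pinpoint(l,p)[:2]])
    for g in manip.regions_of(l,p)[:2]: print(g['rect'],g['score'],planerect(p,g['pixels'],.023))
print(manip.sense()['tcp_pos'])
```

```text
sand_block [(array([330., 175.]), 0.96, array([0.5417, 0.4503]))]
[308.1, 145.5, 349.4, 215.9] 0.92 [539.6 446.7  70.5  39.5 -77.5]
black_tray []
[0.54094378 0.42881811 0.28055514]
```

View pics/w3.png

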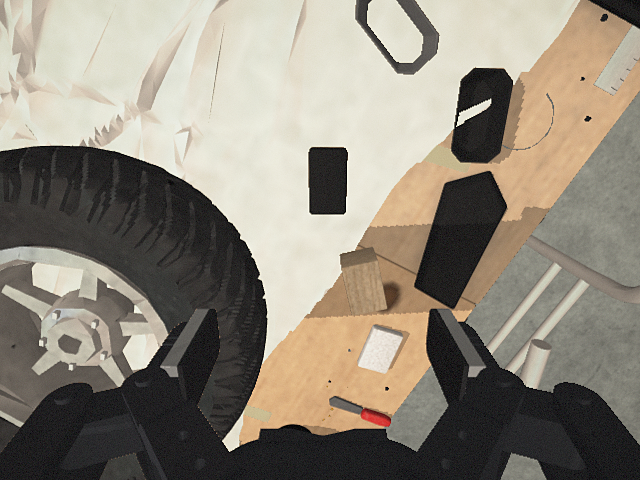

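Run:
```python
from h import *
plan([.540,.447,.10],12.5)
```

```text
t 5.475 from [0.5409 0.4288 0.2806] yaw 12.5 F [-0.1 -0.4 -0.7] gap 0.998
4 [[[0.005,0.001,0.045,0.0,0.0,0.0],[0.004,0.001,0.045,0.0,0.0,0.0],[0.005,0.001,0.045,0.0,0.0,0.0],[0.004,0.0,0.046,0.0,0.0,0.0]]]
```

Call:
play_rows(steps=[[[0.005,0.001,0.045,0,0,0],[0.004,0.001,0.045,0,0,0],[0.005,0.001,0.045,0,0,0],[0.004,0,0.046,0,0,0],[0,0,0,0,0,0],[0,0,0,0,0,0]]])

```text
t: 6.22
tcp_pos: [0.5409, 0.4481, 0.1011]
tool_rot: [0.625, 0.78, 0.001, 0.001]
force: [-0.2, -0.3, 0.1]
finger_gap: 1.002
```

Run:
```python
from h import *
p=manip.snapshot('wrist');save('w4',p['img'])
for l in ['sand_block']:
    print(l,[(np.round(x['point']),round(x['score'],2),np.round(ray(p,x['point'],0)[:2],4)) for x in manip.pinpoint(l,p)[:2]])
    for g in manip.regions_of(l,p)[:2]: print(g['rect'],g['score'],planerect(p,g['pixels'],.023))
plan([.540,.447,.029],12.5)
```

```text
sand_block [(array([320., 249.]), 0.66, array([0.5389, 0.4474]))]
[285.4, 195.6, 358.6, 318.4] 0.61 [539.5 449.2  73.2  39.6 -77.6]
t 6.375 from [0.5411 0.4488 0.1024] yaw 12.6 F [-0.5  0.4 -0.2] gap 1.004
2 [[[-0.001,-0.001,0.037,0.1,0.0,0.1],[-0.001,-0.001,0.036,0.2,-0.1,0.0]]]
```

View pics/w4.png

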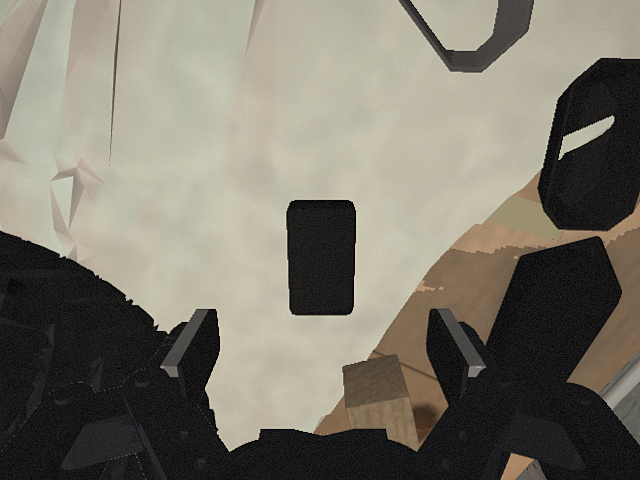

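The block is centred between the jaws (columns 287–355) and clear of its neighbours. Descending to grasp.

Call:
play_rows(steps=[[[-0.001,-0.001,0.037,0,0,0],[-0.001,0,0.026,0,0,0],[0,0,0.01,0,0,0],[0,0,0,0,0,0],[0,0,0,0,0,0]]])

```text
t: 7.0
tcp_pos: [0.5399, 0.4468, 0.0281]
tool_rot: [0.625, 0.781, 0.001, 0.001]
force: [0.4, 0.1, 0.1]
finger_gap: 0.997
```

Call:
play_rows(steps=[[[0,0,0,0,0,0],[0,0,0,0,0,0],[0,0,0,0,0,0],[0,0,0,0,0,0],[0,0,0,0,0,0],[0,0,0,0,0,0]]], fingers=0, squeeze=35)

```text
t: 7.75
tcp_pos: [0.5393, 0.4464, 0.027]
tool_rot: [0.625, 0.781, 0.001, 0.0]
force: [-0.7, -0.3, 6.8]
finger_gap: 0.461
```

Call:
play_rows(steps=[[[0,0,0,0,0,0],[0,0,0,0,0,0]]])

```text
t: 8.0
tcp_pos: [0.5393, 0.4464, 0.027]
tool_rot: [0.625, 0.781, 0.001, 0.0]
force: [-0.4, 0.7, 6.4]
finger_gap: 0.458
```

Run:
```python
from h import *
p=manip.snapshot('wrist');save('w5',p['img'])
print(manip.sense())
```

```text
{'t': 8.05, 'q': array([5.32251138e-01, 9.05980736e-01, 1.35886574e+00, 2.24468033e-05,
       8.75475052e-01, 3.11731233e-01]), 'qd': array([-0.00068609,  0.00070857,  0.00010595, -0.00134223, -0.00099942,
       -0.00048064]), 'tau': array([-4.48743242e-02, -5.03821385e+01, -1.15981811e+01, -1.73885585e-02,
       -6.84141903e-02,  9.55624884e-03]), 'tcp_pos': array([0.53926881, 0.44642517, 0.02698826]), 'tool_rot': array([6.25010695e-01, 7.80615928e-01, 5.97121097e-04, 2.17858782e-04]), 'force': array([0.52035819, 0.05905947, 4.83169924]), 'ft_torque': array([-0.02453658,  0.09613413,  0.02276613]), 'finger_gap': 0.46138039135800124}
```

View pics/w5.png

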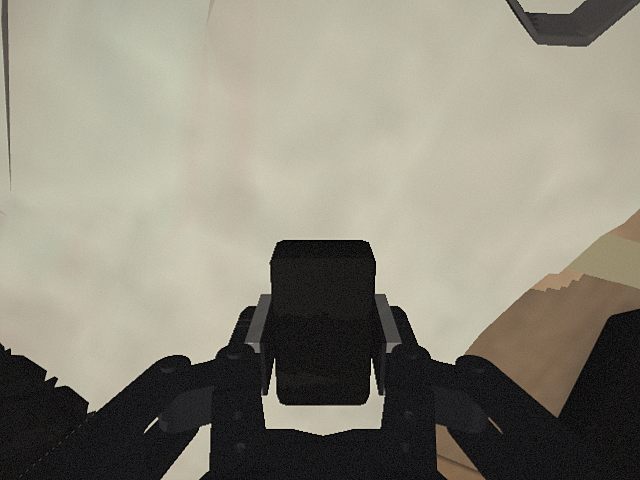

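Run:
```python
from h import *
for n in ['top','side']:
    p=manip.snapshot(n);save(n+'1',p['img'])
    for l in ['sand_block','foam_pad']:
        print(n,l,[(np.round(x['point']),round(x['score'],2)) for x in manip.pinpoint(l,p)],[(np.round(x['rect']),round(x['score'],2)) for x in manip.regions_of(l,p)])
```

```text
top sand_block [(array([167., 239.]), 0.78)] [(array([160., 226., 181., 246.]), 0.58)]
top foam_pad [(array([248., 189.]), 0.94), (array([422., 247.]), 0.65)] [(array([238., 180., 263., 197.]), 0.71)]
side sand_block [(array([272., 408.]), 0.93)] [(array([259., 387., 280., 422.]), 0.72)]
side foam_pad [(array([238., 320.]), 0.66)] [(array([224., 304., 243., 329.]), 0.83), (array([233., 335., 243., 365.]), 0.58)]
```

View pics/top1.png

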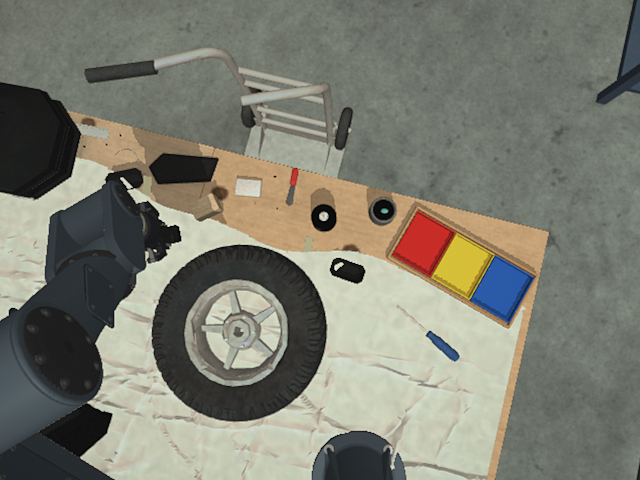

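View pics/side1.png

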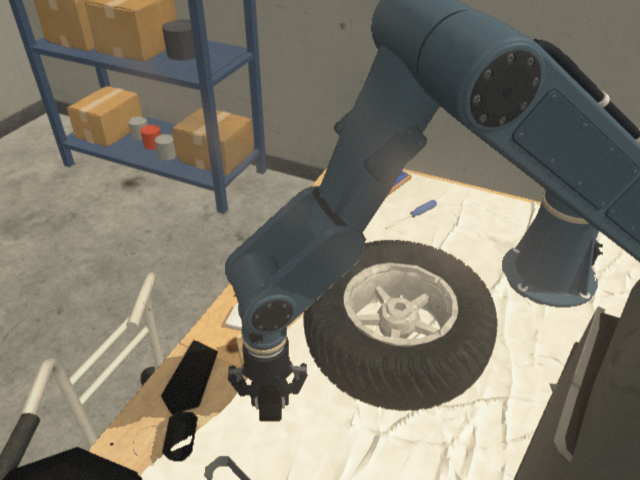

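Call:
play_rows(steps=[[[0,0,-0.02,0,0,0],[0,0,-0.05,0,0,0],[0,0,-0.06,0,0,0],[0,0,-0.06,0,0,0],[0,0,-0.06,0,0,0]]])

```text
t: 9.18
tcp_pos: [0.5381, 0.4457, 0.2786]
tool_rot: [0.625, 0.781, -0.0, -0.0]
force: [-0.0, 0.3, -0.5]
finger_gap: 0.459
```

Run:
```python
from h import *
plan([.56,.10,.29],-10)
```

```text
t 9.175 from [0.5381 0.4457 0.2786] yaw 12.6 F [-0.   0.3 -0.5] gap 0.459
7 [[[-0.049,-0.008,-0.002,0.0,0.0,3.2],[-0.049,-0.005,-0.002,0.0,0.0,3.2],[-0.049,-0.002,-0.001,0.0,0.0,3.2],[-0.05,0.001,-0.002,0.0,0.0,3.3],[-0.049,0.003,-0.001,0.0,0.0,3.2],[-0.049,0.006,-0.002,0.0,0.0,3.3],[-0.049,0.009,-0.001,0.0,0.0,3.2]]]
```

Call:
play_rows(steps=[[[-0.049,-0.008,-0.002,0,0,3.2],[-0.049,-0.005,-0.002,0,0,3.2],[-0.049,-0.002,-0.001,0,0,3.2],[-0.05,0.001,-0.002,0,0,3.2],[-0.049,0.003,-0.001,0,0,3.2],[-0.049,0.006,-0.002,0,0,3.2],[-0.049,0.009,-0.001,0,0,3.2]]])

```text
t: 10.05
tcp_pos: [0.5605, 0.0991, 0.2879]
tool_rot: [0.765, 0.644, -0.0, 0.0]
force: [0.5, -0.6, -1.6]
finger_gap: 0.456
```

Run:
```python
from h import *
plan([.49,-.19,.26],-31)
```

```text
t 10.05 from [0.5605 0.0991 0.2879] yaw -9.9 F [ 0.5 -0.6 -1.6] gap 0.456
6 [[[-0.049,-0.003,0.005,0.0,0.0,3.5],[-0.05,0.0,0.005,0.0,0.0,3.5],[-0.05,0.003,0.004,0.0,0.0,3.5],[-0.049,0.005,0.005,0.0,0.0,3.5],[-0.049,0.009,0.004,0.0,0.0,3.6],[-0.048,0.011,0.005,0.0,0.0,3.5]]]
```

Call:
play_rows(steps=[[[-0.049,-0.003,0.005,0,0,3.5],[-0.05,0,0.005,0,0,3.5],[-0.05,0.003,0.004,0,0,3.5],[-0.049,0.005,0.005,0,0,3.5],[-0.049,0.009,0.004,0,0,3.5],[-0.048,0.011,0.005,0,0,3.5],[0,0,0,0,0,0]]])

```text
t: 10.92
tcp_pos: [0.4898, -0.1914, 0.2594]
tool_rot: [0.871, 0.492, -0.0, 0.0]
force: [-0.5, 0.1, -0.9]
finger_gap: 0.461
```

Run:
```python
from h import *
p=manip.snapshot('wrist');save('w6',p['img'])
im=p['img'];hsv=cv2.cvtColor(im,cv2.COLOR_RGB2HSV).astype(int);H,S,V=hsv[...,0],hsv[...,1],hsv[...,2]
for n,m in dict(red=(H<8)|(H>172),yel=(H>20)&(H<35),blu=(H>100)&(H<130)).items(): print(n,planerect(p,(S>150)&(V>60)&m,.015))
for l in ['bin_yellow','bin_red','bin_blue']:
    print(l,[(np.round(x['point']),round(x['score'],2),np.round(ray(p,x['point'],0.006)[:2],4)) for x in manip.pinpoint(l,p)[:1]])
plan([.4652,-.2406,.10],-31)
```

```text
red [ 516.5 -154.5  119.7   98.3  -31.1]
yel [ 464.8 -240.7  119.6  100.6  -31.1]
blu [ 289.4 -191.    89.4   21.8   47.6]
bin_yellow [(array([327., 245.]), 0.83, array([ 0.4648, -0.2415]))]
bin_red [(array([330., 145.]), 0.93, array([ 0.5214, -0.1529]))]
bin_blue []
t 11.125 from [ 0.4907 -0.1873  0.2595] yaw -30.7 F [-0.3 -0.4 -2.4] gap 0.457
4 [[[-0.015,0.001,0.04,0.0,0.0,0.1],[-0.015,0.001,0.04,0.0,0.0,0.1],[-0.014,0.002,0.04,0.0,0.0,0.1],[-0.015,0.002,0.04,0.0,0.0,0.0]]]
```

View pics/w6.png

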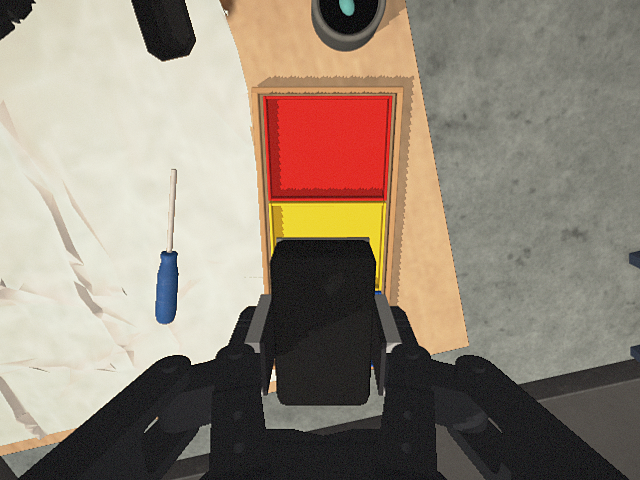

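Call:
play_rows(steps=[[[-0.015,0.001,0.04,0,0,0],[-0.015,0.001,0.04,0,0,0],[-0.015,0.002,0.04,0,0,0],[-0.016,0.002,0.035,0,0,0],[0,0,0,0,0,0],[0,0,0,0,0,0]]])

```text
t: 11.88
tcp_pos: [0.4657, -0.2432, 0.1053]
tool_rot: [0.869, 0.495, 0.0, 0.001]
force: [0.1, -0.2, -0.2]
finger_gap: 0.459
```

Run:
```python
from h import *
plan([.4643,-.242,.037],-31)
```

```text
t 11.875 from [ 0.4657 -0.2432  0.1053] yaw -30.7 F [ 0.1 -0.2 -0.2] gap 0.459
2 [[[0.0,-0.001,0.034,0.0,0.0,0.2],[0.0,-0.001,0.034,0.1,0.0,0.1]]]
```

Call:
play_rows(steps=[[[0,-0.001,0.034,0,0,0.3],[0,0,0.024,0,0,0],[0,0,0.01,0,0,0],[0,0,0.002,0,0,0],[0,0,0,0,0,0]]])

```text
t: 12.5
tcp_pos: [0.4649, -0.2435, 0.036]
tool_rot: [0.87, 0.492, 0.001, 0.001]
force: [-0.4, 0.3, 3.6]
finger_gap: 0.461
```

Call:
play_rows(steps=[[[0,0,0,0,0,0],[0,0,0,0,0,0],[0,0,0,0,0,0]]], fingers=0.65)

```text
t: 12.88
tcp_pos: [0.464, -0.2435, 0.0345]
tool_rot: [0.871, 0.492, 0.0, 0.0]
force: [-0.7, 0.0, 0.3]
finger_gap: 0.652
```

Call:
play_rows(steps=[[[0,0,-0.03,0,0,0],[0,0,-0.06,0,0,0],[0,0,-0.06,0,0,0],[0,0,-0.06,0,0,0],[0,0,0,0,0,0]]])

```text
t: 13.5
tcp_pos: [0.4663, -0.2453, 0.2494]
tool_rot: [0.871, 0.492, 0.002, 0.006]
force: [1.0, -0.0, -0.5]
finger_gap: 0.651
```

Run:
```python
from h import *
p=manip.snapshot('wrist');save('w7',p['img'])
g=manip.regions_of('sand_block',p)
print([(x['score'],planerect(p,x['pixels'],.032)) for x in g])
plan([.55,-.03,.27],-20)
```

```text
[(0.9, array([ 465. , -242.3,   70. ,   40.3,   58.8]))]
t 13.6 from [ 0.4637 -0.2433  0.2447] yaw -31.1 F [ 0.  -0.3 -0.4] gap 0.657
5 [[[0.045,-0.007,-0.005,0.0,0.0,-2.2],[0.046,-0.006,-0.005,0.0,0.0,-2.2],[0.046,-0.004,-0.005,0.0,0.0,-2.2],[0.046,-0.002,-0.005,0.0,0.0,-2.2],[0.046,0.0,-0.005,0.1,0.0,-2.3]]]
```

View pics/w7.png

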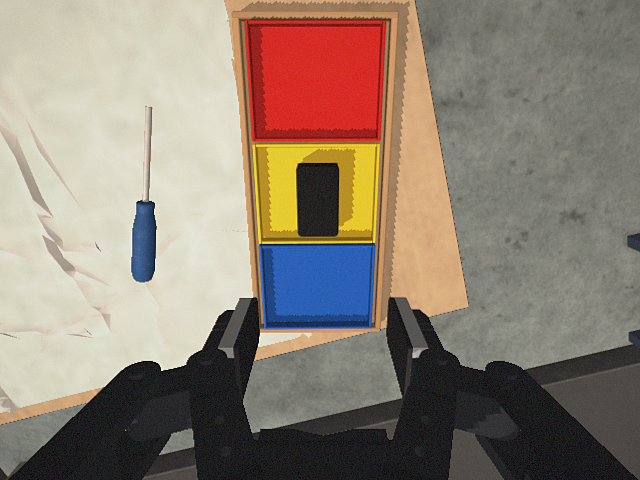

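The block lies flat in the centre of yellow (318,200). Next, the foam.

Call:
play_rows(steps=[[[0.045,-0.007,-0.005,0,0,-2.2],[0.046,-0.006,-0.005,0,0,-2.2],[0.046,-0.004,-0.005,0,0,-2.2],[0.046,-0.002,-0.005,0,0,-2.2],[0.046,0,-0.005,0,0,-2.2]]], fingers=0.85)

```text
t: 14.22
tcp_pos: [0.5489, -0.0282, 0.2668]
tool_rot: [0.819, 0.574, -0.002, -0.002]
force: [0.5, -0.6, 0.2]
finger_gap: 0.848
```

Run:
```python
from h import *
plan([.6517,.252,.12],-5.6)
```

```text
t 14.225 from [ 0.5489 -0.0282  0.2668] yaw -20.0 F [ 0.5 -0.6  0.2] gap 0.848
7 [[[0.043,0.0,0.021,0.0,0.0,-2.1],[0.043,0.002,0.021,-0.1,0.0,-2.1],[0.042,0.003,0.021,0.0,0.0,-2.0],[0.042,0.005,0.021,-0.1,0.0,-2.1],[0.042,0.006,0.021,0.0,0.0,-2.0],[0.042,0.008,0.021,-0.1,0.0,-2.1],[0.042,0.009,0.021,0.0,0.0,-2.0]]]
```

Call:
play_rows(steps=[[[0.043,0,0.021,0,0,-2.1],[0.043,0.002,0.021,0,0,-2.1],[0.042,0.003,0.021,0,0,-2],[0.042,0.005,0.021,0,0,-2.1],[0.042,0.006,0.021,0,0,-2],[0.042,0.008,0.021,0,0,-2.1],[0.042,0.009,0.021,0,0,-2],[0,0,0,0,0,0],[0,0,0,0,0,0]]])

```text
t: 15.35
tcp_pos: [0.6515, 0.2497, 0.12]
tool_rot: [0.741, 0.671, -0.002, -0.001]
force: [-0.0, -0.6, -0.1]
finger_gap: 0.851
```

Run:
```python
from h import *
p=manip.snapshot('wrist');save('w8',p['img'])
g=manip.regions_of('foam_pad',p)
print([(x['score'],planerect(p,x['pixels'],.012)) for x in g])
plan([.6517,.252,.029],-5.6)
```

```text
[(0.73, array([655.4, 153.9,  89.6,  20.5, -13.1])), (0.58, array([652.9, 253. ,  60.3,  39.5,  84.3]))]
t 15.45 from [0.6525 0.249  0.1218] yaw -5.7 F [-0.3  0.9 -0.6] gap 0.849
2 [[[0.001,0.0,0.046,0.0,0.0,-0.1],[0.002,-0.001,0.047,-0.1,0.0,0.0]]]
```

View pics/w8.png

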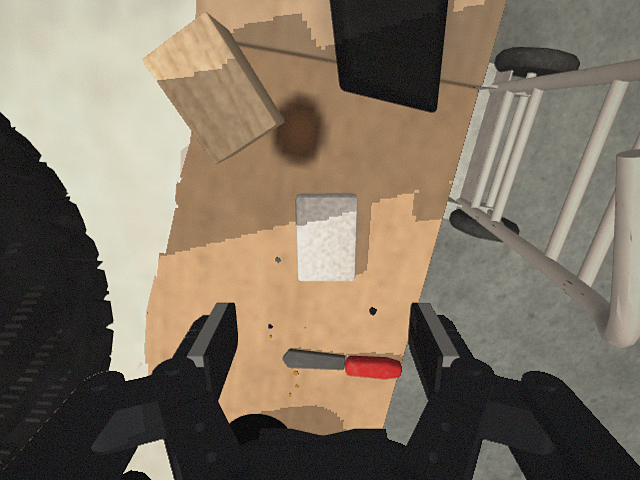

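Call:
play_rows(steps=[[[0.003,0,0.046,0,0,0],[0.001,0,0.034,0,0,0],[0,0,0.01,0,0,0],[0,0,0,0,0,0],[0,0,0,0,0,0]]])

```text
t: 16.08
tcp_pos: [0.6548, 0.2542, 0.0343]
tool_rot: [0.741, 0.671, 0.001, 0.001]
force: [0.1, 0.1, -0.2]
finger_gap: 0.846
```

Call:
play_rows(steps=[[[0,0,0,0,0,0],[0,0,0,0,0,0],[0,0,0,0,0,0],[0,0,0,0,0,0],[0,0,0,0,0,0],[0,0,0,0,0,0]]], fingers=0, squeeze=30)

```text
t: 16.82
tcp_pos: [0.6541, 0.2544, 0.0338]
tool_rot: [0.741, 0.671, 0.001, 0.001]
force: [-1.3, -0.4, 5.9]
finger_gap: 0.449
```

Run:
```python
from h import *
p=manip.snapshot('wrist');save('w9',p['img'])
plan([.56,.10,.29],-15)
```

```text
t 16.875 from [0.6541 0.2544 0.0337] yaw -5.7 F [-0.9 -1.2  6.7] gap 0.445
6 [[[-0.027,-0.013,-0.043,0.0,0.0,1.6],[-0.028,-0.012,-0.043,0.0,0.0,1.5],[-0.028,-0.012,-0.043,0.0,0.0,1.6],[-0.028,-0.011,-0.042,0.0,0.0,1.5],[-0.028,-0.01,-0.043,0.0,0.0,1.6],[-0.029,-0.009,-0.042,0.1,0.0,1.5]]]
```

View pics/w9.png

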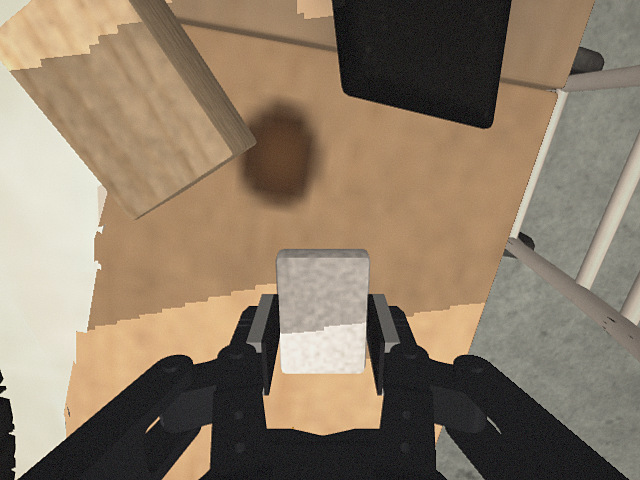

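Call:
play_rows(steps=[[[0,0,-0.02,0,0,0],[0,0,-0.04,0,0,0],[0,0,0,0,0,0]]])

```text
t: 17.25
tcp_pos: [0.6563, 0.2551, 0.0971]
tool_rot: [0.741, 0.671, 0.004, 0.002]
force: [0.8, 0.7, -0.4]
finger_gap: 0.446
```

Run:
```python
from h import *
p=manip.snapshot('wrist');save('w10',p['img'])
plan([.56,.10,.29],-15)
```

```text
t 17.3 from [0.6548 0.2547 0.0951] yaw -5.7 F [ 0.5  0.7 -0.3] gap 0.447
5 [[[-0.033,-0.016,-0.039,0.1,0.0,1.9],[-0.033,-0.015,-0.039,0.0,0.0,1.9],[-0.033,-0.013,-0.039,0.0,0.0,1.8],[-0.034,-0.012,-0.039,0.1,-0.1,1.9],[-0.035,-0.012,-0.039,0.0,0.0,1.8]]]
```

View pics/w10.png

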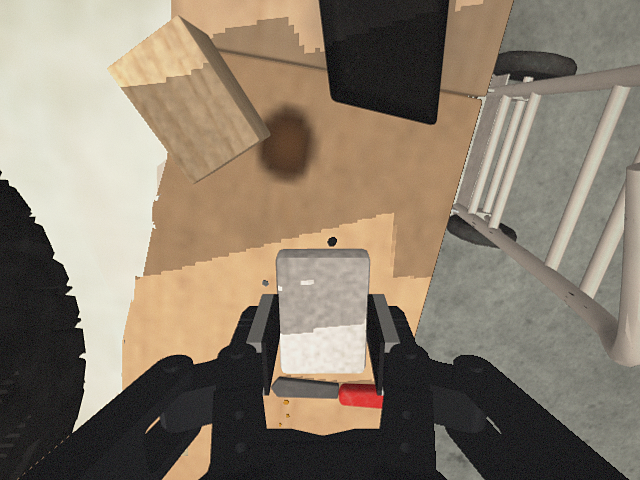

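Call:
play_rows(steps=[[[-0.033,-0.016,-0.039,0,0,1.9],[-0.033,-0.015,-0.039,0,0,1.9],[-0.033,-0.013,-0.039,0,0,1.8],[-0.034,-0.012,-0.039,0,0,1.9],[-0.035,-0.012,-0.039,0,0,1.8],[0,0,0,0,0,0]]])

```text
t: 18.05
tcp_pos: [0.5588, 0.0979, 0.29]
tool_rot: [0.794, 0.608, 0.002, 0.002]
force: [0.8, 0.1, -0.4]
finger_gap: 0.447
```

Run:
```python
from h import *
p=manip.snapshot('wrist');s=manip.sense();tz=s['tcp_pos'][2]
Rm=R.from_quat(s['tool_rot']).as_matrix()
im=p['img'];hsv=cv2.cvtColor(im,cv2.COLOR_RGB2HSV).astype(int);m=np.zeros((480,640),bool)
m[242:380,268:378]=((hsv[...,1]<40)&(hsv[...,2]>105))[242:380,268:378]
c=planerect(p,m,tz-.0218);print(s['tcp_pos'],c,'offset tool', Rm.T@(np.array([c[0]/1e3,c[1]/1e3,tz])-s['tcp_pos']))
plan([.475,-.225,.20],-31.2)
```

```text
[0.55851421 0.0988975  0.28810089] [556.2  96.7  68.9  43.2  73.7] offset tool [-2.72322802e-03 -1.66391033e-03 -4.48221914e-06]
t 18.1 from [0.5585 0.0989 0.2881] yaw -15.1 F [ 0.2  0.8 -1. ] gap 0.451
7 [[[-0.048,0.0,0.013,0.0,0.0,2.3],[-0.048,0.002,0.012,0.0,0.0,2.3],[-0.047,0.004,0.013,0.0,0.0,2.3],[-0.047,0.007,0.012,0.0,0.0,2.3],[-0.047,0.008,0.013,0.0,0.0,2.3],[-0.047,0.01,0.012,0.0,0.0,2.3],[-0.046,0.012,0.013,0.1,-0.1,2.3]]]
```

Call:
play_rows(steps=[[[-0.048,0,0.013,0,0,2.3],[-0.048,0.002,0.012,0,0,2.3],[-0.047,0.004,0.013,0,0,2.3],[-0.047,0.007,0.012,0,0,2.3],[-0.047,0.008,0.013,0,0,2.3],[-0.047,0.01,0.012,0,0,2.3],[-0.046,0.012,0.013,0,0,2.3],[0,0,0,0,0,0]]])

```text
t: 19.1
tcp_pos: [0.4745, -0.2256, 0.1964]
tool_rot: [0.872, 0.49, -0.001, -0.002]
force: [0.1, 0.3, -0.1]
finger_gap: 0.448
```

Run:
```python
from h import *
plan([.466,-.2406,.095],-31.2)
```

```text
t 19.1 from [ 0.4745 -0.2256  0.1964] yaw -31.3 F [ 0.1  0.3 -0.1] gap 0.448
2 [[[-0.009,0.0,0.051,-0.1,0.0,0.0],[-0.008,0.001,0.05,-0.2,0.0,-0.1]]]
```

Call:
play_rows(steps=[[[-0.009,0,0.051,0,0,0],[-0.008,0.001,0.05,-0.2,0,0],[0,0,0,0,0,0],[0,0,0,0,0,0]]])

```text
t: 19.6
tcp_pos: [0.4683, -0.2382, 0.0988]
tool_rot: [0.87, 0.493, 0.001, 0.002]
force: [-0.0, 0.1, -0.0]
finger_gap: 0.449
```

Run:
```python
from h import *
plan([.466,-.2406,.0675],-31.2)
p=manip.snapshot('wrist');save('w11',p['img'])
```

```text
t 19.6 from [ 0.4683 -0.2382  0.0988] yaw -31.0 F [-0.   0.1 -0. ] gap 0.449
1 [[[-0.003,-0.001,0.031,0.2,0.0,0.2]]]
```

View pics/w11.png

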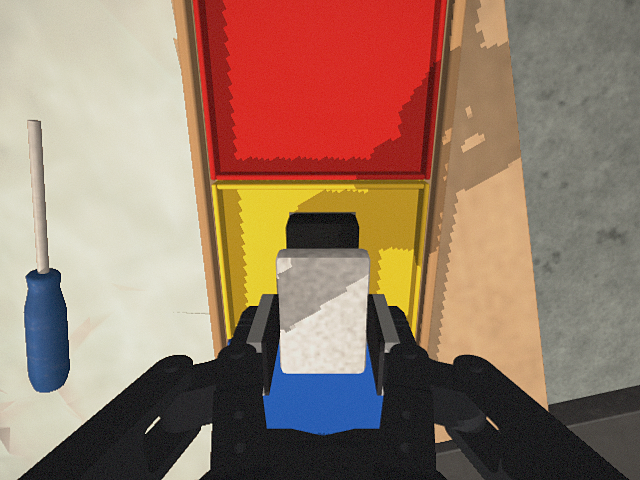

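Call:
play_rows(steps=[[[-0.003,-0.001,0.024,0,0,0],[0,0,0.006,0,0,0],[0,0,0,0,0,0],[0,0,0,0,0,0]]])

```text
t: 20.15
tcp_pos: [0.4659, -0.2414, 0.0694]
tool_rot: [0.871, 0.492, 0.001, 0.003]
force: [0.5, 0.5, -0.3]
finger_gap: 0.447
```

Run:
```python
from h import *
plan([.466,-.2406,.0657],-31.2)
```

```text
t 20.15 from [ 0.4659 -0.2414  0.0694] yaw -31.0 F [ 0.5  0.5 -0.3] gap 0.447
1 [[[0.001,0.0,0.004,0.3,0.0,0.2]]]
```

Call:
play_rows(steps=[[[0.001,0,0.002,0.3,0,0],[0,0,0.002,0,0,0],[0,0,0,0,0,0]]])

```text
t: 20.52
tcp_pos: [0.466, -0.2404, 0.0647]
tool_rot: [0.871, 0.492, -0.0, -0.0]
force: [0.6, 0.6, 3.7]
finger_gap: 0.45
```

Contact at 3.7 N; release.

Call:
play_rows(steps=[[[0,0,0,0,0,0],[0,0,0,0,0,0],[0,0,0,0,0,0]]], fingers=0.65)

```text
t: 20.9
tcp_pos: [0.4656, -0.2402, 0.0641]
tool_rot: [0.871, 0.492, -0.001, -0.001]
force: [-0.2, -0.4, -0.2]
finger_gap: 0.65
```

Call:
play_rows(steps=[[[0,0,-0.02,0,0,0],[0,0,-0.05,0,0,0],[0,0,-0.06,0,0,0],[0,0,-0.06,0,0,0],[0,0,0,0,0,0]]])

```text
t: 21.52
tcp_pos: [0.4684, -0.2423, 0.2593]
tool_rot: [0.871, 0.492, 0.002, 0.005]
force: [-0.3, 0.8, -1.2]
finger_gap: 0.649
```

Run:
```python
from h import *
p=manip.snapshot('wrist');save('w12',p['img'])
print([(x['score'],planerect(p,x['pixels'],.044)) for x in manip.regions_of('foam_pad',p)])
print([(x['score'],planerect(p,x['pixels'],.032)) for x in manip.regions_of('sand_block',p)])
p=manip.snapshot('top')
g=manip.regions_of('putty_pot',p);print([(x['score'],planerect(p,x['pixels'],.049)) for x in g])
print([(x['score'],np.round(ray(p,x['point'],0),4)) for x in manip.pinpoint('putty_pot',p)])
plan([.53,-.12,.24],-31)
```

```text
[(0.94, array([ 464.4, -241.8,   59.4,   39.1,   57.8]))]
[(0.89, array([ 481.5, -214.7,   36.6,    6.5,  -31.2])), (0.57, array([ 417.8, -319.9,  115. ,   96.7,  -31. ]))]
[(0.89, array([587.1, -59. ,  65.2,  55.2, -45.4])), (0.52, array([ 513. , -148.8,  118.5,   98.5,  -30.4]))]
[]
t 21.825 from [ 0.4651 -0.2397  0.2525] yaw -31.1 F [ 0.4 -0.6 -0.9] gap 0.648
3 [[[0.045,-0.002,0.004,-0.1,0.0,0.0],[0.046,-0.002,0.004,-0.1,0.0,0.0],[0.045,-0.002,0.005,-0.1,0.0,-0.1]]]
```

View pics/w12.png

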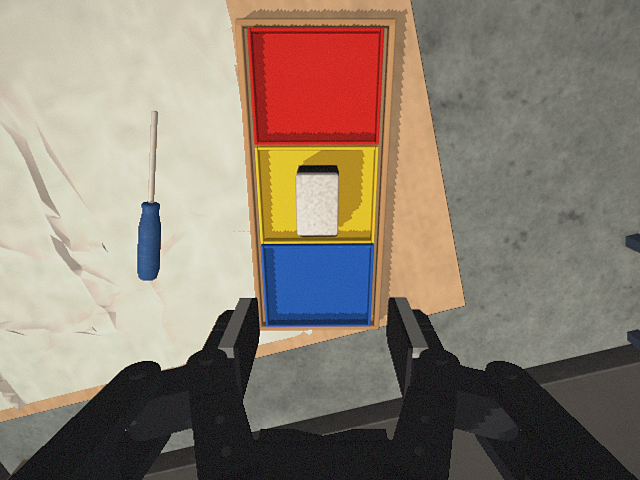

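The foam is centred on the block (318,203), with centre offsets under 1 mm. Next, the pot.

Run:
```python
from h import *
plan([.588,-.060,.22],-31)
```

```text
t 21.825 from [ 0.4651 -0.2397  0.2525] yaw -31.1 F [ 0.4 -0.6 -0.9] gap 0.648
5 [[[0.043,0.003,0.007,-0.1,0.0,0.0],[0.044,0.002,0.006,-0.1,0.0,0.0],[0.043,0.003,0.007,0.0,0.0,0.0],[0.044,0.002,0.006,-0.1,0.0,0.0],[0.043,0.003,0.007,0.0,0.0,-0.1]]]
```

Call:
play_rows(steps=[[[0.043,0.003,0.007,0,0,0],[0.044,0.002,0.006,0,0,0],[0.043,0.003,0.007,0,0,0],[0.044,0.002,0.006,0,0,0],[0.043,0.003,0.007,0,0,0],[0,0,0,0,0,0],[0,0,0,0,0,0]]], fingers=1)

```text
t: 22.7
tcp_pos: [0.5883, -0.0612, 0.2199]
tool_rot: [0.871, 0.492, -0.002, -0.002]
force: [-0.4, -0.1, -0.4]
finger_gap: 1.001
```

Run:
```python
from h import *
p=manip.snapshot('wrist');save('w13',p['img'])
print([(x['score'],np.round(ray(p,x['point'],0),4)) for x in manip.pinpoint('putty_pot',p)])
for x in manip.regions_of('putty_pot',p): print(x['score'],x['rect'])
plan([.588,-.060,.12],-31)
```

```text
[(0.58, array([ 0.5912, -0.0585,  0.    ]))]
0.58 [290.4, 168.3, 362.6, 250.4]
t 22.85 from [ 0.5885 -0.0622  0.221 ] yaw -31.2 F [-0.3  0.2 -0.1] gap 1.0
2 [[[0.001,-0.001,0.051,-0.1,0.0,-0.1],[0.001,0.0,0.05,0.0,0.0,-0.1]]]
```

View pics/w13.png

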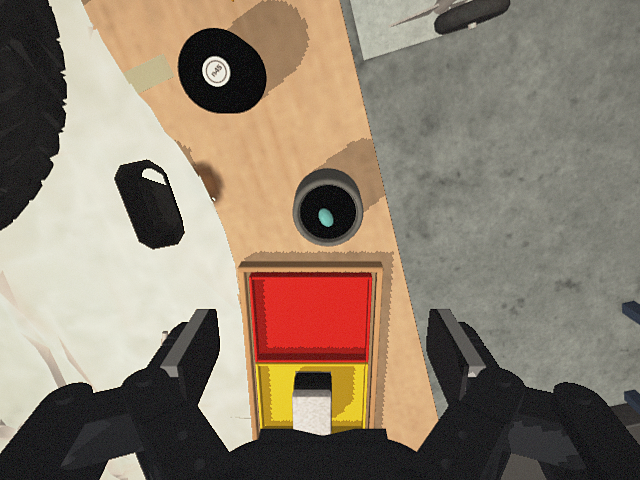

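Run:
```python
from h import *
p=manip.snapshot('wrist')
c=ray(p,(327.5,211.5),.049);print(c, [np.linalg.norm(ray(p,u,.049)-c) for u in [(293,212),(362,212),(328,246),(328,177)]])
plan([c[0],c[1],.12],-31.2)
```

```text
[ 0.59325771 -0.06004219  0.049     ] [np.float64(0.028205388008222018), np.float64(0.028200277550326492), np.float64(0.030166757050356815), np.float64(0.028287944924808774)]
t 22.9 from [ 0.5885 -0.0623  0.2212] yaw -31.2 F [-0.7 -1.3  0.5] gap 0.997
2 [[[0.002,0.002,0.051,-0.1,0.0,0.0],[0.002,0.001,0.05,0.0,0.0,0.0]]]
```

Call:
play_rows(steps=[[[0.002,0.001,0.051,0,0,0],[0.001,0.001,0.05,0,0,0],[0,0,0,0,0,0],[0,0,0,0,0,0]]])

```text
t: 23.4
tcp_pos: [0.593, -0.0604, 0.1217]
tool_rot: [0.871, 0.492, 0.0, 0.0]
force: [0.3, 0.9, 0.9]
finger_gap: 1.004
```

Run:
```python
from h import *
p=manip.snapshot('wrist');save('w14',p['img'])
print([(x['score'],x['point'],np.round(ray(p,x['point'],0),4)) for x in manip.pinpoint('putty_pot',p)])
for x in manip.regions_of('putty_pot',p): print(x['score'],x['rect'])
print(manip.sense()['tcp_pos'])
```

```text
[(0.67, [320.9, 240.0], array([ 0.5905, -0.0612,  0.    ]))]
0.66 [272.0, 197.9, 370.7, 311.7]
[ 0.59363504 -0.060215    0.12276362]
```

View pics/w14.png

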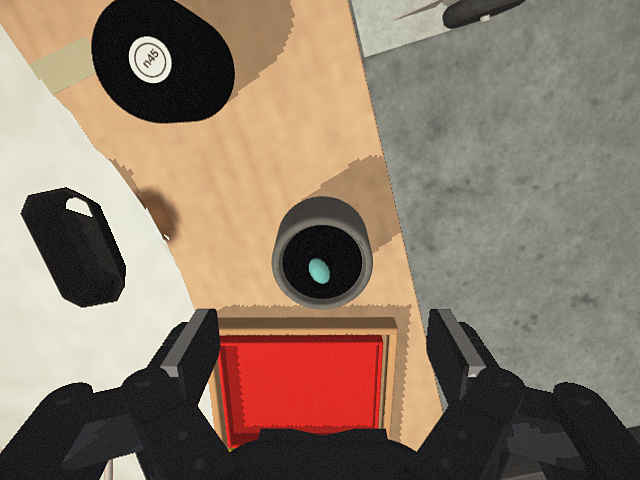

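Run:
```python
from h import *
p=manip.snapshot('wrist')
c=ray(p,(322.3,261),.049);print(c, [np.linalg.norm(ray(p,u,.049)-c) for u in [(272.5,260),(371.5,260),(322,309),(322,212)]])
plan([c[0],c[1],.042],-31.2)
```

```text
[ 0.59455435 -0.05748891  0.049     ] [np.float64(0.028134781632935223), np.float64(0.027825817051687848), np.float64(0.03089727162523181), np.float64(0.028709149982680985)]
t 23.6 from [ 0.5934 -0.0601  0.1226] yaw -31.1 F [ 0.8 -0.6  0.3] gap 1.002
2 [[[0.001,0.0,0.04,0.1,0.0,0.1],[0.002,0.0,0.041,0.0,-0.1,0.0]]]
```

Call:
play_rows(steps=[[[0.001,0,0.04,0,0,0],[0.001,0,0.03,0,0,0],[0,0,0.01,0,0,0],[0,0,0,0,0,0]]])

```text
t: 24.1
tcp_pos: [0.5934, -0.0579, 0.0407]
tool_rot: [0.871, 0.492, -0.0, -0.001]
force: [0.1, 0.4, 0.5]
finger_gap: 1.0
```

Call:
play_rows(steps=[[[0,0,0,0,0,0],[0,0,0,0,0,0],[0,0,0,0,0,0],[0,0,0,0,0,0],[0,0,0,0,0,0]]], fingers=0, squeeze=35)

```text
t: 24.72
tcp_pos: [0.594, -0.0581, 0.0422]
tool_rot: [0.871, 0.492, 0.001, 0.0]
force: [-0.6, 0.6, 5.8]
finger_gap: 0.675
```

Call:
play_rows(steps=[[[0,0,-0.02,0,0,0],[0,0,-0.04,0,0,0],[0,0,-0.05,0,0,0],[0,0,0,0,0,0]]])

```text
t: 25.22
tcp_pos: [0.5964, -0.0587, 0.156]
tool_rot: [0.871, 0.492, 0.004, 0.003]
force: [-0.5, 0.4, -1.1]
finger_gap: 0.673
```

Run:
```python
from h import *
p=manip.snapshot('wrist');save('w15',p['img'])
plan([.46,-.25,.20],-31.1)
```

```text
t 25.275 from [ 0.5947 -0.0583  0.1537] yaw -31.1 F [ 0.6  0.6 -0.5] gap 0.672
5 [[[-0.047,-0.003,-0.009,0.1,0.0,0.0],[-0.047,-0.003,-0.009,0.0,0.0,0.0],[-0.047,-0.003,-0.01,0.1,0.0,0.0],[-0.046,-0.004,-0.009,0.0,0.0,0.0],[-0.047,-0.003,-0.01,0.1,-0.1,0.0]]]
```

View pics/w15.png

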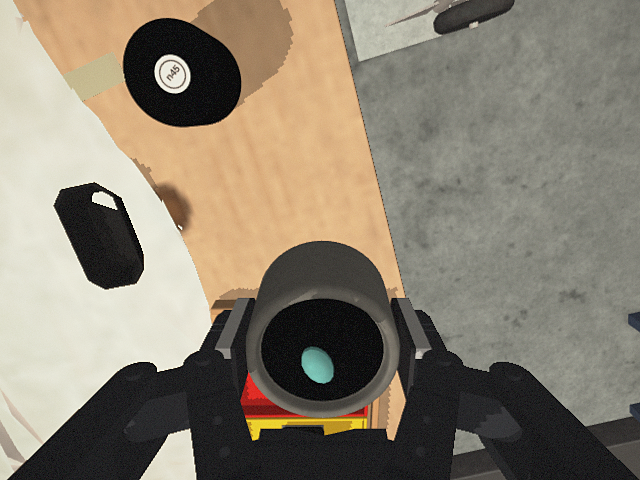

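Call:
play_rows(steps=[[[-0.047,-0.003,-0.009,0,0,0],[-0.047,-0.003,-0.009,0,0,0],[-0.047,-0.003,-0.01,0,0,0],[-0.046,-0.004,-0.009,0,0,0],[-0.047,-0.003,-0.01,0,0,0],[0,0,0,0,0,0]]])

```text
t: 26.02
tcp_pos: [0.4572, -0.2524, 0.1974]
tool_rot: [0.872, 0.49, -0.001, -0.001]
force: [0.5, -0.0, 0.2]
finger_gap: 0.674
```

Run:
```python
from h import *
plan([.4137,-.3268,.10],-31.1)
```

```text
t 26.025 from [ 0.4572 -0.2524  0.1974] yaw -31.3 F [ 0.5 -0.   0.2] gap 0.674
3 [[[-0.029,0.001,0.032,0.0,0.0,-0.1],[-0.029,0.0,0.033,-0.1,0.0,-0.1],[-0.028,0.0,0.032,0.0,0.0,0.0]]]
```

Call:
play_rows(steps=[[[-0.029,0.001,0.032,0,0,0],[-0.029,0,0.033,0,0,0],[-0.029,0,0.032,0,0,0],[0,0,0,0,0,0],[0,0,0,0,0,0]]])

```text
t: 26.65
tcp_pos: [0.415, -0.3239, 0.1002]
tool_rot: [0.871, 0.492, -0.0, -0.001]
force: [0.5, 0.4, -0.8]
finger_gap: 0.67
```

Run:
```python
from h import *
p=manip.snapshot('wrist');save('w16',p['img'])
plan([.4137,-.3268,.053],-31.1)
```

```text
t 26.7 from [ 0.4154 -0.3241  0.1008] yaw -31.0 F [-0.3 -0.5 -0.6] gap 0.671
1 [[[-0.003,0.0,0.048,-0.1,0.0,0.1]]]
```

View pics/w16.png

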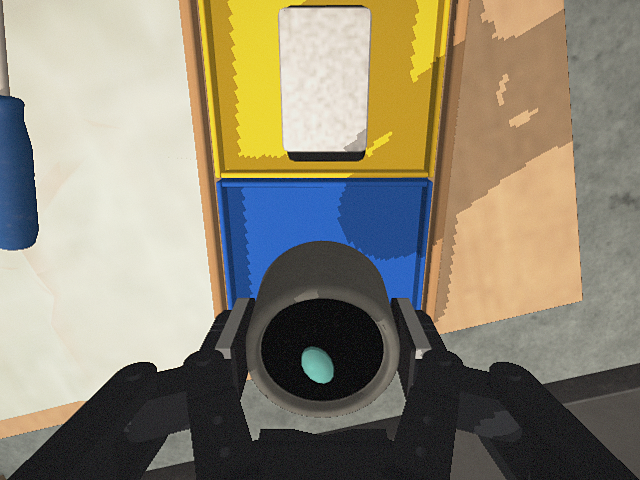

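Call:
play_rows(steps=[[[-0.003,0,0.03,0,0,0],[0,0,0.015,0,0,0],[0,0,0.003,0,0,0],[0,0,0.002,0,0,0],[0,0,0,0,0,0]]])

```text
t: 27.32
tcp_pos: [0.4134, -0.3276, 0.0513]
tool_rot: [0.871, 0.492, -0.0, -0.0]
force: [-0.3, 1.0, 2.6]
finger_gap: 0.675
```

Call:
play_rows(steps=[[[0,0,0,0,0,0],[0,0,0,0,0,0],[0,0,0,0,0,0]]], fingers=0.85)

```text
t: 27.7
tcp_pos: [0.4131, -0.3278, 0.0504]
tool_rot: [0.871, 0.492, -0.0, -0.001]
force: [-0.3, -0.6, 0.4]
finger_gap: 0.851
```

Call:
play_rows(steps=[[[0,0,-0.03,0,0,0],[0,0,-0.05,0,0,0],[0,0,-0.06,0,0,0],[0,0,-0.06,0,0,0],[0,0,0,0,0,0]]])

```text
t: 28.32
tcp_pos: [0.4154, -0.3301, 0.2554]
tool_rot: [0.871, 0.492, 0.001, 0.005]
force: [0.5, 0.0, -0.3]
finger_gap: 0.849
```

Run:
```python
from h import *
p=manip.snapshot('wrist');save('w17',p['img'])
plan([.56,-.05,.26],50)
```

```text
t 28.375 from [ 0.4141 -0.3287  0.2527] yaw -31.1 F [-0.1 -0.3  0.2] gap 0.85
10 [[[0.031,-0.002,-0.001,0.0,0.0,-8.1],[0.031,0.003,-0.001,0.0,0.0,-8.1],[0.031,0.007,-0.001,0.0,0.0,-8.1],[0.029,0.011,-0.001,0.0,0.0,-8.1],[0.028,0.015,-0.001,0.0,0.0,-8.1],[0.025,0.019,-0.001,0.0,0.0,-8.1],[0.022,0.022,-0.001,0.0,0.1,-8.1],[0.019,0.025,0.0,0.0,0.0,-8.1],[0.015,0.028,0.0,0.0,0.1,-8.1],[0.011,0.03,-0.001,0.0,0.0,-8.2]]]
```

View pics/w17.png

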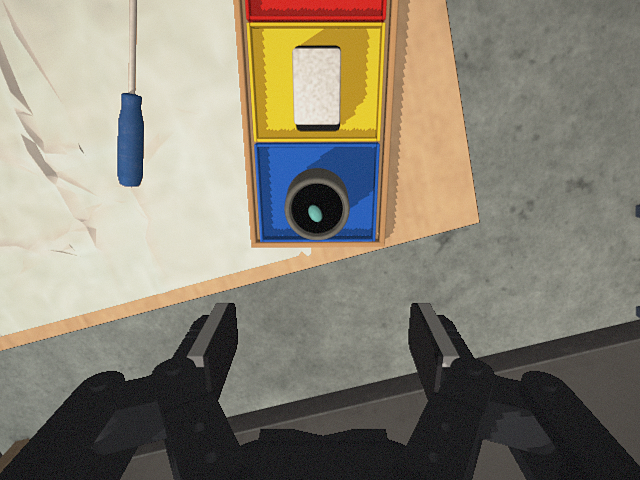

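Run:
```python
from h import *
t=manip.snapshot('top');s=manip.snapshot('side')
def tri(a,ua,b,ub):
    A=[];B=[]
    for p,u in((a,ua),(b,ub)):
        T=p['world_from_camera'];d=T[:3,:3]@np.linalg.solve(p['K'],[*u,1.]);d/=np.linalg.norm(d);P=np.eye(3)-np.outer(d,d);A.append(P);B.append(P@T[:3,3])
    X=np.linalg.lstsq(np.vstack(A),np.hstack(B),rcond=None)[0];return X,proj(a,X)-ua,proj(b,X)-ub
print(tri(t,(326,87),s,(150,278)))
print(tri(t,(244,100),s,(150,278)))
plan([.56,-.05,.26],50)
```

```text
(array([ 0.94729702,  0.06823872, -0.1043098 ]), array([0.0607086 , 0.47619847]), array([-0.46872871, -0.16129525]))
(array([0.83423961, 0.24752623, 0.08265227]), array([0.01848681, 0.09709331]), array([-0.09953328, -0.03397868]))
t 28.475 from [ 0.4127 -0.3271  0.2495] yaw -31.1 F [-0.8  0.  -0. ] gap 0.851
10 [[[0.031,-0.002,-0.001,0.0,0.0,-8.1],[0.031,0.003,-0.001,0.0,0.0,-8.1],[0.031,0.007,-0.001,0.0,0.0,-8.1],[0.029,0.011,-0.001,0.0,0.0,-8.1],[0.027,0.015,-0.001,0.0,0.0,-8.1],[0.025,0.019,-0.001,0.0,0.0,-8.1],[0.022,0.023,-0.001,0.0,-0.1,-8.1],[0.019,0.025,-0.001,0.0,0.0,-8.1],[0.015,0.028,-0.001,0.0,-0.1,-8.1],[0.01,0.03,-0.001,-0.1,0.0,-8.2]]]
```

Call:
play_rows(steps=[[[0.031,-0.002,-0.001,0,0,-8.1],[0.031,0.003,-0.001,0,0,-8.1],[0.031,0.007,-0.001,0,0,-8.1],[0.029,0.011,-0.001,0,0,-8.1],[0.027,0.015,-0.001,0,0,-8.1],[0.025,0.019,-0.001,0,0,-8.1],[0.022,0.023,-0.001,0,0,-8.1],[0.019,0.025,-0.001,0,0,-8.1],[0.015,0.028,-0.001,0,0,-8.1],[0.01,0.03,-0.001,0,0,-8.2]]], fingers=0.6)

```text
t: 29.72
tcp_pos: [0.5599, -0.0494, 0.2576]
tool_rot: [0.34, 0.941, -0.0, -0.004]
force: [-0.8, 0.0, -0.1]
finger_gap: 0.6
```

Run:
```python
from h import *
plan([.674,.144,.13],78.8)
```

```text
t 29.725 from [ 0.5599 -0.0494  0.2576] yaw 50.3 F [-0.8  0.  -0.1] gap 0.6
5 [[[0.007,0.044,0.025,0.0,-0.1,-5.7],[0.003,0.045,0.026,0.0,-0.1,-5.7],[-0.002,0.045,0.025,0.0,-0.1,-5.7],[-0.006,0.045,0.026,0.0,-0.1,-5.7],[-0.011,0.043,0.025,-0.1,0.0,-5.7]]]
```

Call:
play_rows(steps=[[[0.007,0.044,0.025,0,0,-5.7],[0.003,0.045,0.026,0,0,-5.7],[-0.002,0.045,0.025,0,0,-5.7],[-0.006,0.045,0.026,0,-0.4,-5.7],[-0.011,0.043,0.025,0,0,-5.7],[0,0,0,0,0,0],[0,0,0,0,0,0]]])

```text
t: 30.6
tcp_pos: [0.6746, 0.1416, 0.1312]
tool_rot: [0.1, 0.995, -0.001, 0.0]
force: [-1.4, -1.3, 0.2]
finger_gap: 0.601
```

Run:
```python
from h import *
p=manip.snapshot('wrist');save('w18',p['img'])
print([(x['score'],planerect(p,x['pixels'],.005)) for x in manip.regions_of('scraper',p)],[(x['score'],ray(p,x['point'],0)) for x in manip.pinpoint('scraper',p)])
hsv=cv2.cvtColor(p['img'],cv2.COLOR_RGB2HSV).astype(int);H,S,V=hsv[...,0],hsv[...,1],hsv[...,2]
print('handle',planerect(p,(S>140)&(V>70)&((H<8)|(H>172)),.006))
plan([.674,.144,.029],78.8)
```

```text
[(0.83, array([655.4, 147.6,  92.5,  15. , -10.8]))] [(0.89, array([0.65424243, 0.14713864, 0.        ]))]
handle [678.7 143.6  44.2  15.7 -11.5]
t 30.75 from [0.6758 0.1407 0.1337] yaw 78.4 F [ 0.6 -0.1 -0.7] gap 0.6
2 [[[0.001,0.001,0.052,0.0,0.1,-0.2],[0.002,0.002,0.053,0.0,0.2,-0.2]]]
```

View pics/w18.png

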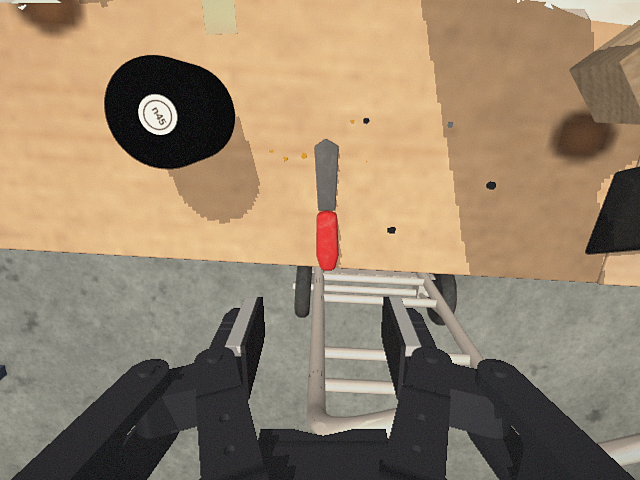

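Call:
play_rows(steps=[[[0.001,0.002,0.05,0,0,-0.4],[0.001,0.002,0.041,0,0,0],[0,0,0.01,0,0,0],[0,0,0,0,0,0],[0,0,0,0,0,0]]])

```text
t: 31.38
tcp_pos: [0.6771, 0.1459, 0.0347]
tool_rot: [0.097, 0.995, -0.0, 0.005]
force: [0.0, -0.2, -0.2]
finger_gap: 0.601
```

Run:
```python
from h import *
plan([.674,.144,.029],78.8)
p=manip.snapshot('wrist');save('w19',p['img'])
```

```text
t 31.375 from [0.6771 0.1459 0.0347] yaw 78.9 F [ 0.  -0.2 -0.2] gap 0.601
1 [[[0.003,-0.002,0.006,0.0,0.5,0.1]]]
```

View pics/w19.png

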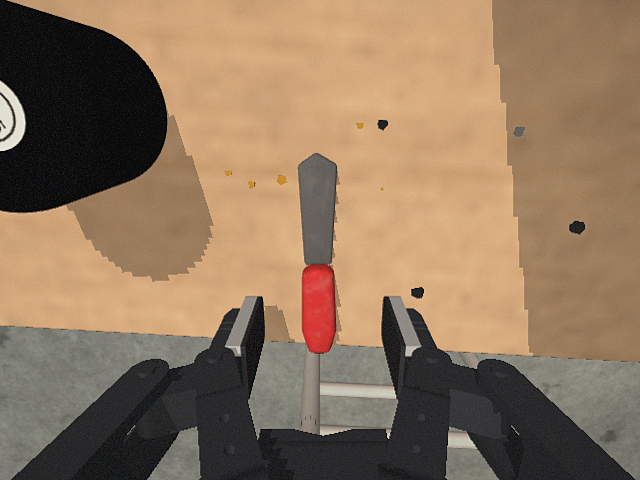

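Call:
play_rows(steps=[[[0.003,-0.002,0.006,0,0.5,0],[0,0,0,0,0,0],[0,0,0,0,0,0]]])

```text
t: 31.8
tcp_pos: [0.6721, 0.1448, 0.0264]
tool_rot: [0.096, 0.995, -0.0, -0.002]
force: [-0.0, -0.0, -0.4]
finger_gap: 0.602
```

Call:
play_rows(steps=[[[0,0,0,0,0,0],[0,0,0,0,0,0],[0,0,0,0,0,0],[0,0,0,0,0,0],[0,0,0,0,0,0],[0,0,0,0,0,0]]], fingers=0, squeeze=35)

```text
t: 32.55
tcp_pos: [0.6723, 0.1448, 0.0265]
tool_rot: [0.096, 0.995, -0.0, -0.002]
force: [-0.9, -0.4, 0.6]
finger_gap: 0.152
```

Call:
play_rows(steps=[[[0,0,-0.02,0,0,0],[0,0,-0.04,0,0,0],[0,0,-0.05,0,0,0],[0,0,-0.05,0,0,0],[0,0,0,0,0,0]]])

```text
t: 33.17
tcp_pos: [0.676, 0.145, 0.1934]
tool_rot: [0.096, 0.995, 0.001, 0.004]
force: [0.3, -0.2, -0.9]
finger_gap: 0.153
```

Run:
```python
from h import *
p=manip.snapshot('wrist');save('w20',p['img'])
plan([.5374,-.1655,.20],59)
```

```text
t 33.225 from [0.674  0.1448 0.1902] yaw 78.9 F [-0.5 -0.5 -1.3] gap 0.154
7 [[[0.011,-0.047,-0.001,0.0,0.0,2.8],[0.008,-0.048,-0.002,0.0,0.0,2.9],[0.006,-0.048,-0.001,0.0,0.0,2.8],[0.003,-0.048,-0.002,0.0,0.0,2.9],[0.001,-0.049,-0.001,0.0,0.0,2.8],[-0.001,-0.048,-0.002,0.1,0.1,2.9],[-0.004,-0.049,-0.001,0.0,0.0,2.8]]]
```

View pics/w20.png

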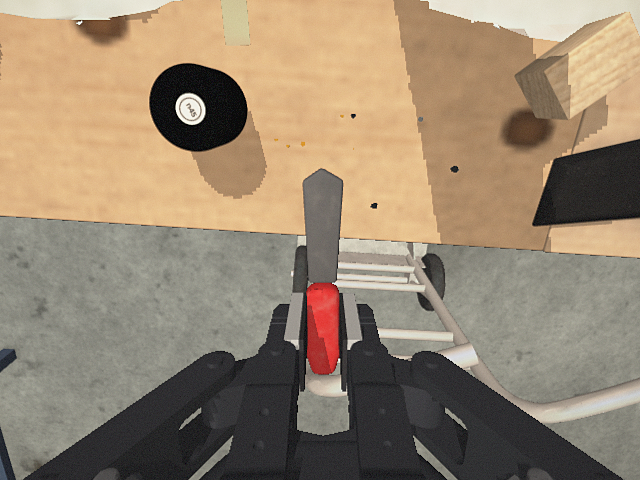

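Call:
play_rows(steps=[[[0.012,-0.047,-0.001,0,0,2.8],[0.009,-0.048,-0.002,0,0,2.9],[0.007,-0.048,-0.001,0,0,2.8],[0.004,-0.048,-0.002,0,0,2.9],[0.002,-0.049,-0.001,0,0,2.8],[0,-0.048,-0.002,0,0,2.9],[-0.003,-0.049,-0.001,0,0,2.8],[0,0,0,0,0,0]]])

```text
t: 34.22
tcp_pos: [0.5276, -0.1663, 0.1957]
tool_rot: [0.269, 0.963, -0.0, -0.003]
force: [0.2, -0.2, 0.3]
finger_gap: 0.156
```

Run:
```python
from h import *
p=manip.snapshot('wrist');save('w21',p['img'])
plan([.5316,-.1635,.075],59)
```

```text
t 34.275 from [ 0.5283 -0.1647  0.1958] yaw 58.8 F [-0.6  0.3  0.5] gap 0.154
3 [[[-0.001,0.001,0.04,0.0,-0.1,-0.1],[-0.001,0.001,0.04,0.0,-0.1,0.0],[-0.001,0.001,0.041,-0.1,-0.2,-0.1]]]
```

View pics/w21.png

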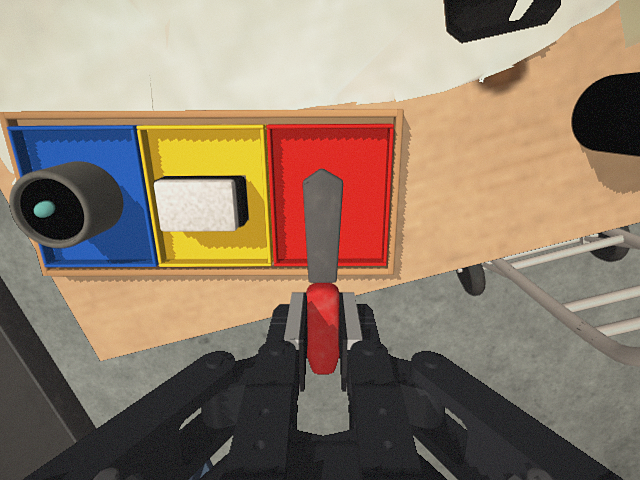

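Call:
play_rows(steps=[[[-0.001,0.001,0.04,0,0,0],[-0.001,0,0.04,0,-0.3,0],[-0.001,0,0.041,0,0,-0.2],[0,0,0,0,0,0],[0,0,0,0,0,0]]])

```text
t: 34.9
tcp_pos: [0.5332, -0.164, 0.0764]
tool_rot: [0.265, 0.964, -0.001, 0.001]
force: [0.5, -0.7, -1.1]
finger_gap: 0.156
```

Run:
```python
from h import *
p=manip.snapshot('wrist');save('w22',p['img'])
plan([.5316,-.1635,.038],59)
```

```text
t 34.95 from [ 0.5336 -0.1644  0.0771] yaw 59.3 F [ 0.4 -0.4 -0.5] gap 0.154
1 [[[0.002,0.0,0.039,-0.1,0.3,0.3]]]
```

View pics/w22.png

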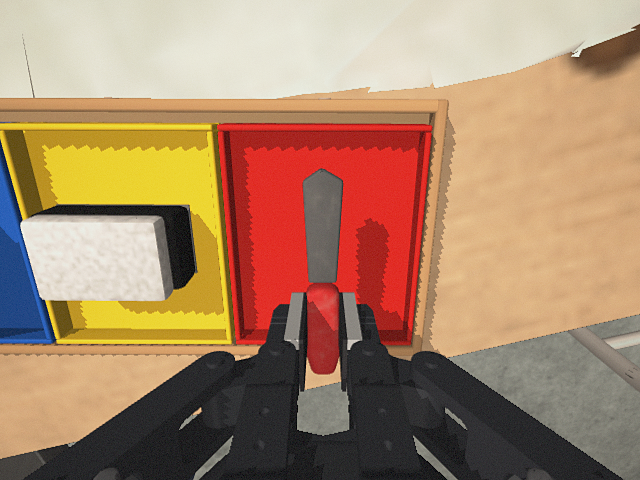

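Call:
play_rows(steps=[[[0.002,0,0.03,0,0.3,0.3],[0,0,0.008,0,0,0],[0,0,0,0,0,0],[0,0,0,0,0,0]]])

```text
t: 35.45
tcp_pos: [0.5316, -0.1641, 0.0389]
tool_rot: [0.268, 0.963, -0.001, -0.001]
force: [0.1, 0.3, -0.5]
finger_gap: 0.158
```

Call:
play_rows(steps=[[[0,0,0.002,0,0,0],[0,0,0,0,0,0]]])

```text
t: 35.7
tcp_pos: [0.531, -0.1638, 0.0361]
tool_rot: [0.268, 0.963, -0.0, -0.001]
force: [0.2, 0.3, -0.4]
finger_gap: 0.161
```

Call:
play_rows(steps=[[[0,0,0.001,0,0,0],[0,0,0,0,0,0]]])

```text
t: 35.95
tcp_pos: [0.531, -0.1638, 0.0355]
tool_rot: [0.268, 0.963, -0.0, -0.001]
force: [-0.9, -0.7, 5.3]
finger_gap: 0.158
```

Call:
play_rows(steps=[[[0,0,0,0,0,0],[0,0,0,0,0,0],[0,0,0,0,0,0]]], fingers=0.4)

```text
t: 36.33
tcp_pos: [0.5307, -0.1637, 0.0346]
tool_rot: [0.268, 0.963, -0.0, -0.002]
force: [-0.2, -0.3, -1.0]
finger_gap: 0.397
```

Call:
play_rows(steps=[[[0,0,-0.02,0,0,0],[0,0,-0.05,0,0,0],[0,0,-0.06,0,0,0],[0,0,-0.06,0,0,0],[0.04,0,-0.05,0,0,0],[0,0,0,0,0,0]]])

```text
t: 37.08
tcp_pos: [0.498, -0.143, 0.2775]
tool_rot: [0.267, 0.964, -0.001, 0.001]
force: [0.5, -0.2, -0.4]
finger_gap: 0.402
```

Run:
```python
from h import *
p=manip.snapshot('wrist');save('w23',p['img'])
for l,z in dict(foam_pad=.044,sand_block=.032,scraper=.013,putty_pot=.058).items():
    print(l,[(round(x['score'],2),planerect(p,x['pixels'],z)) for x in manip.regions_of(l,p)[:1]])
p=manip.snapshot('side');save('side2',p['img']);save('side2z',cv2.resize(p['img'][130:280,250:450],(800,600),interpolation=cv2.INTER_CUBIC))
p=manip.snapshot('top');save('top2',p['img'])
print(manip.sense()['t'])
```

```text
foam_pad [(0.86, array([ 463.5, -240.9,   61.6,   41. ,   60.1]))]
sand_block [(0.67, array([ 463. , -239.1,   70.7,   42.9,   57.7]))]
scraper [(0.59, array([ 516. , -155.9,   92.8,   15.7,  -30.8]))]
putty_pot [(0.73, array([ 412.2, -316.2,   81.6,   56.8,   83.7]))]
37.425
```

View pics/w23.png

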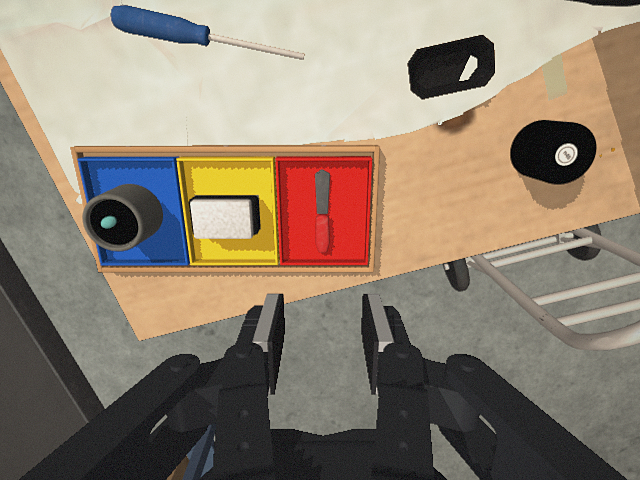

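View pics/side2z.png

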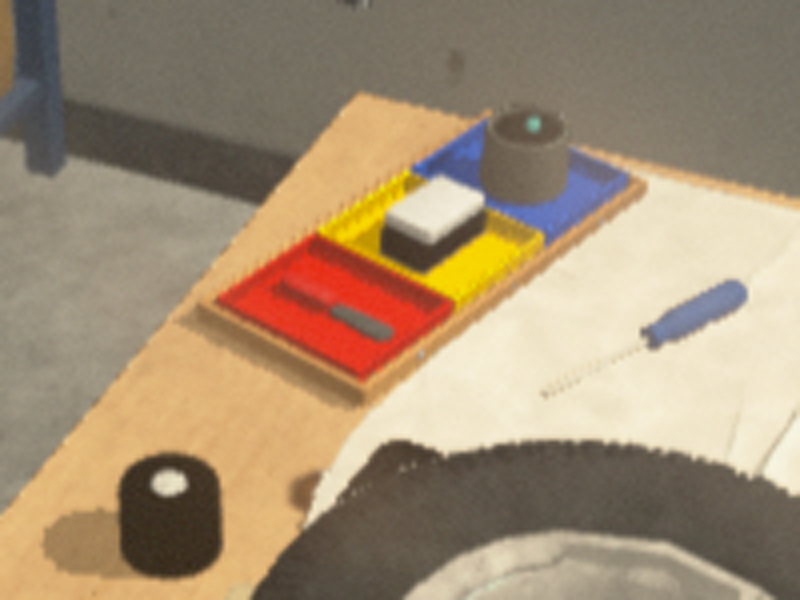

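View pics/top2.png

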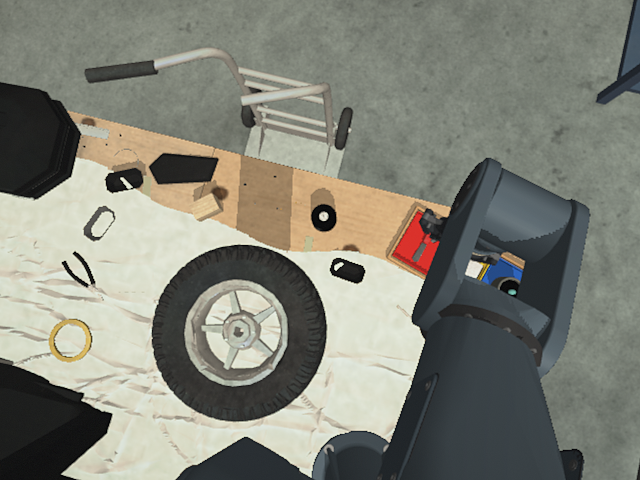

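The scraper is flat in red, the foam sits on the block in yellow and the pot is upright in blue. The look-alikes have not moved. Settling, then handing in.

Call:
play_rows(steps=[[[0,0,0,0,0,0],[0,0,0,0,0,0]]])

```text
t: 37.67
tcp_pos: [0.4982, -0.1437, 0.2731]
tool_rot: [0.268, 0.963, -0.0, -0.002]
force: [-0.5, 0.0, 0.1]
finger_gap: 0.401
```

```bash
python3 -c "
from station import manip
s=manip.sense();print(s['t'],s['qd'].round(3),s['force']);print(manip.sign_off())"
```

```text
37.675 [ 0.    -0.009  0.     0.001 -0.     0.   ] [-0.52906085  0.01814266  0.06876966]
the job is handed in; nothing more can be done
None
```

All four kit pieces are in the caddy and I handed the job in at 37.7 s. I placed them in the order listed: block flat in yellow, foam pad on its middle, pot upright in blue, scraper flat in red.

- **Final positions:** The last wrist and side pictures show every piece in its bin. The foam is centred on the block to about 1 mm, measured just after I set it down. The scraper is within about 2 mm of the red bin's centre and lined up with it. The last pot outline was too slanted to give a centre, so I judged it upright by eye.
- **Look-alikes:** The hollow tray, wood block and can cap are where they started, and I didn't touch them. The arm was clear of everything at hand-in.
- **Sizes that disagreed:** The block gripped at about 40 mm wide against the listed 60. The foam gripped at about 38 mm (pictures gave 40 to 41) against 50, and the pot at about 57 mm against 62. I kept the block because it was the only solid flat-topped black block in view and the detector was confident (0.96).

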